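# Load the label feeder and set its slide switches

## Task

Shut the label feeder down first: slide its main switch and all three lane slides off. Put the used-up spools lying in it into the cardboard tray, lay every full spool that stands on the table on its side in a cradle, one per cradle, and slide on the lane of each cradle that holds a full spool, leaving any empty lane off; last of all slide the main switch back on. On is towards the round dot at the end of each slot, and the other things on the table stay where they are.

Things in the scene. Friction and masses are not known exactly. Their poses are not given: they have to be found in the camera images.
- feeder: Label feeder fixed to the table: grey base plate 210 (x) by 335 (y) mm, top 12 mm above the table; three black cradles in a row along y and, along the far (+x) edge, a white switch strip (x from 45 to 105 mm), top 40 mm above the table. Origin on the table under the plate's middle; x away from the robot, y along the row to the robot's left, z up. Place and yaw (up to 0.2 rad) vary.
- cradle1 (a point): Centre of a spool at rest in cradle 1 (rightmost seen from the robot), 46 mm above the table; axis along x (feeder's axes). Cradles 95 mm apart. Two V saddles (45 degrees) carry the flanges, 31 to 48 mm either side along x, their tops 7 mm below the axis, 36 mm to each side; open between them to the plate 34 mm below. End stops at 48 to 53 mm, 12 mm below the axis: 4 mm end play.
- cradle2 (a point): Centre of a spool at rest in cradle 2 (middle), 46 mm above the table; axis along x (feeder's axes). Cradles 95 mm apart. Two V saddles (45 degrees) carry the flanges, 31 to 48 mm either side along x, their tops 7 mm below the axis, 36 mm to each side; open between them to the plate 34 mm below. End stops at 48 to 53 mm, 12 mm below the axis: 4 mm end play.
- cradle3 (a point): Centre of a spool at rest in cradle 3 (leftmost), 46 mm above the table; axis along x (feeder's axes). Cradles 95 mm apart. Two V saddles (45 degrees) carry the flanges, 31 to 48 mm either side along x, their tops 7 mm below the axis, 36 mm to each side; open between them to the plate 34 mm below. End stops at 48 to 53 mm, 12 mm below the axis: 4 mm end play.
- lane1_ridge (a point): Centre of the ridge of lane 1's slide switch, on the white strip in line with cradle 1, 108 mm beyond its centre in x. The ridge is 16 mm long (feeder x), 6 mm thick (feeder y, the way it slides) and stands 6 mm above the strip; this point is 3 mm above the strip. The slider below it is flush. Axes as the feeder's.
- lane2_ridge (a point): Centre of the ridge of lane 2's slide switch, on the white strip in line with cradle 2, 108 mm beyond its centre in x. The ridge is 16 mm long (feeder x), 6 mm thick (feeder y, the way it slides) and stands 6 mm above the strip; this point is 3 mm above the strip. The slider below it is flush. Axes as the feeder's.
- lane3_ridge (a point): Centre of the ridge of lane 3's slide switch, on the white strip in line with cradle 3, 108 mm beyond its centre in x. The ridge is 16 mm long (feeder x), 6 mm thick (feeder y, the way it slides) and stands 6 mm above the strip; this point is 3 mm above the strip. The slider below it is flush. Axes as the feeder's.
- lane1 (a joint): Slide switch of lane 1, in metres: 0 = off (ridge at the -y end), 0.010 = on (ridge at the +y end, by the round dot). A detent of about 3 N holds it at either end; pushed past the middle (0.005) it snaps to the other end by itself. May start on or off.
- lane2 (a joint): Slide switch of lane 2, in metres: 0 = off (ridge at the -y end), 0.010 = on (ridge at the +y end, by the round dot). A detent of about 3 N holds it at either end; pushed past the middle (0.005) it snaps to the other end by itself. May start on or off.
- lane3 (a joint): Slide switch of lane 3, in metres: 0 = off (ridge at the -y end), 0.010 = on (ridge at the +y end, by the round dot). A detent of about 3 N holds it at either end; pushed past the middle (0.005) it snaps to the other end by itself. May start on or off.
- main_ridge (a point): Centre of the ridge of the main switch, at the left (+y) end of the white strip, on an aluminium plate: 24 mm long (feeder x), 6 mm thick (feeder y), 6 mm high above the strip; this point is 3 mm above the strip.
- main (a joint): Main slide switch, in metres: 0 = off (ridge at the -y end), 0.010 = on (ridge at the +y end, by the round dot); same 3 N detent. Starts on.
- spool1_mid (a point): Centre (half-way along) of full label spool 1: round paper barrel 46 mm across, 78 mm long, between two octagonal grey flanges 50 mm across flats (54 over corners), 5 mm thick; 88 mm long in all, about 0.18 kg. z is its axis: upright at the start (centre 44 mm above the table; 25 mm if lying on it). Either end first in a cradle. May be absent.
- spool2_mid (a point): Centre (half-way along) of full label spool 2: round paper barrel 46 mm across, 78 mm long, between two octagonal grey flanges 50 mm across flats (54 over corners), 5 mm thick; 88 mm long in all, about 0.18 kg. z is its axis: upright at the start (centre 44 mm above the table; 25 mm if lying on it). Either end first in a cradle. May be absent.
- spool3_mid (a point): Centre (half-way along) of full label spool 3: round paper barrel 46 mm across, 78 mm long, between two octagonal grey flanges 50 mm across flats (54 over corners), 5 mm thick; 88 mm long in all, about 0.18 kg. z is its axis: upright at the start (centre 44 mm above the table; 25 mm if lying on it). Either end first in a cradle. May be absent.
- spent1_mid (a point): Centre of used-up spool 1: same octagonal flanges and length as a full one, but a bare cardboard core 32 mm across between them, about 60 g. Lies in cradle 1 at the start; x is its axis, along the cradle. May be absent (one or two are there).
- spent2_mid (a point): Centre of used-up spool 2: same octagonal flanges and length as a full one, but a bare cardboard core 32 mm across between them, about 60 g. Lies in cradle 2 at the start; x is its axis, along the cradle. May be absent (one or two are there).
- spent3_mid (a point): Centre of used-up spool 3: same octagonal flanges and length as a full one, but a bare cardboard core 32 mm across between them, about 60 g. Lies in cradle 3 at the start; x is its axis, along the cradle. May be absent (one or two are there).
- tray: Open cardboard tray fixed on the table, 130 (x) by 240 (y) mm outside, 45 mm high, walls and floor 5 mm; origin on the table under its middle.
- label_roll: Bystander: pale yellow label roll, 100 mm across, 50 mm high; origin under its centre.
- cutter: Bystander: grey safety cutter, 120 mm long; origin under its centre.
- pot: Bystander: white plastic pot, 70 mm across, 70 mm high; origin under its centre.
Things that resemble listed ones, but are neither listed nor needed, are in the scene too. What is shaped like the part that bears spool1_mid but yellow is not meant.

How it is judged:
By the outcome, as a careful person would: the job done as asked, in the order asked, and still so for the second after the job is handed in, with the robot touching nothing.
Of spool1, spool2, spool3 only 2 to 3 are there at a start; the rules pass over those that are not, and their reading is None.
Of spent1, spent2, spent3 only 1 to 2 are there at a start; the rules pass over those that are not, and their reading is None.
At some moment in a run one of spool1, spool2, spool3 may be knocked a few centimetres aside while the robot is not near it.
Once in a run the grip may slacken for a moment while it holds something.
It also fails if it takes over 210 s, if anything falls off the work surface, if the arm or the gripper's body presses on something with over 40 N, if the wrist force passes 120 N, or if a joint passes its speed limit or range.

## Robot

A 7-joint arm with a two-finger parallel gripper is mounted at the origin on the work surface. World frame = base frame: x ahead of the robot, y to its left, z up, the work surface at z = 0. Lengths are in mm, angles in rad, forces in N, time in s.
With the tool pointing down it reaches from about 375 to 925 mm from the base axis. Payload 3.1 kg.
Tool frame: the origin (TCP) lies midway between the tips of the shut fingers; the grasp point (between the pads) lies 19 mm behind it; z points along the fingers, y is the line along which they close (so a half turn about z gives the same grasp; the last joint's range is limited). The gripper opens to 85 mm and grips with 20 to 120 N. Pads are 22 mm wide; open, the fingers measure 114 mm over their backs; the gripper's body (76 mm by 85 mm) begins 54 mm behind the grasp point. The pads swing forward as they close: fully open they stand 13 mm farther back than shut.
Start: joints at [-1.283, 0.383, 0.044, 1.598, -0.018, 1.161, -0.05], TCP at [244.573, 602.235, 231.269] pointing down, gripper open.
Joint ranges: [-2.61, 2.61], [-0.41, 2.15], [-1.48, 1.57], [0, 2.5], [-1.57, 4.71], [0.05, 1.97], [-2.85, 2.85]. Speed limits (rad/s): [2.79, 2.79, 3.14, 3.14, 3.14, 3.14, 3.14].

## Interface

Orientations are given as a 3x3 rotation matrix whose columns are the frame's x, y, z axes.
In Python, from bench import * gives the robot as it stands.
- The arm moves only by the tool play_rows, never from a script. Its argument "series" is a list of rows, each an object of numbers: "dx", "dy", "dz": the shift along the tool's x, y, z in m; "rx", "ry", "rz": the turn, a rotation vector about the tool's x, y, z in rad; "claw": the opening, from 0 (shut) to 1 (fully open). In form: [{"dx": .., "dy": .., "dz": .., "rx": .., "ry": .., "rz": .., "claw": ..}, ...]. A call has exactly 10 rows; each row shifts and turns the commanded pose from where the row before left it, along the tool's axes as they then stand; what a row does not reach is not made up. A row lasts 1/12 s, in which the tool goes at most 41.7 mm and 7.16 degrees, less where a joint would pass 70% of its speed; a pose out of reach is approached as far as the arm can. A call is refused whole if a number of a shift passes 0.0417 or a number of a turn 0.125, either way. A call with a gripper value outside its range is refused whole. The fingers move at their own pace and stop on an object; the grip force is fixed at half the most. Time passes only in rows, so rows that do not move let the fingers close, or fill a call up. It gives the time, the measured TCP pose, the force, the opening and the grip force at its end, in the units of the state.
- get_obs(): the state, without advancing time (a new reading comes with each control period).
- snapshot(name): name is "side" or "top"; returns the picture (400x640x3 uint8, red, green, blue); there is no depth.
- get_calibration(name): a dict with "fx", "fy", "cx", "cy" (pixels), "k1" (the pictures are not rectified: a ray, as slopes to the right and down, at radius r is drawn at 1 + k1 r^2 times it, then the intrinsics apply), "R" (3x3) and "t" (3): a world point X has camera coordinates R X + t. Camera axes: x right, y down, z forward; pixel columns grow to the right and rows downward; lengths in mm; the calibration is good to about 2 mm. A picture is of the moment at which its call begins. get_calibration takes no time and is no camera call.
- hand_in(): hands the job in; it is judged then, once.
The state is a dict: "time_s": time; "joints": joint angles; "joint_vel": joint speeds; "joint_torque": joint torques, N m; "tool_pos": TCP position; "eef_rot": TCP orientation; "force": force on the tool from outside, world axes, zero at the start; "moment": the same for the moment, N m; "gripper_width": opening from 0.0 (shut) to 1.0 (fully open); "grip_force": force on a finger pad.
Only numpy, scipy, OpenCV 4.12 (cv2) and the standard library are available. Lean on these libraries where they do the work, as an engineer would, in place of code of your own. Each camera call takes 0.05 s, during which the arm holds its last target. There are 200 camera calls.

## Working session

There is one attempt and no reset: what is moved stays moved. The work goes in short steps, Python scripts to look and compute and a tool call to move; the robot and the scene stay as the last step left them, time stands still between calls to the robot, and variables do not carry over. Pictures are saved under pics/ and viewed, at most 14 in all, crops included, and the job is handed in when it is done.

Besides the shell and the picture viewer there is one more tool, called after "Emit:" by a JSON object that holds its "op" and its "data", one argument or row to a line. play_rows: Moves the arm, as the interface text tells. Its arguments: {"type":"object","properties":{"series":{"type":"array","items":{"type":"object","properties":{"dx":{"type":"number"},"dy":{"type":"number"},"dz":{"type":"number"},"rx":{"type":"number"},"ry":{"type":"number"},"rz":{"type":"number"},"claw":{"type":"number"}}}}},"required":["series"]}

```bash
mkdir -p pics; ls
cat > h.py <<'E'
from bench import *
import numpy as np, cv2
def save(name,fn,crop=None,scale=1):
    im=snapshot(name)[:,:,::-1].copy()
    if crop: x0,y0,x1,y1=crop; im=im[y0:y1,x0:x1]
    if scale!=1: im=cv2.resize(im,None,fx=scale,fy=scale,interpolation=cv2.INTER_CUBIC)
    cv2.imwrite('pics/'+fn,im)
def px2w(name,u,v,z):
    c=get_calibration(name);R=np.array(c['R']);t=np.array(c['t'])
    d=np.array([(u-c['cx'])/c['fx'],(v-c['cy'])/c['fy']]);s=d.copy()
    for _ in range(30): s=d/(1+c['k1']*(s@s))
    ray=R.T@np.array([s[0],s[1],1]);C=-R.T@t
    return C+ray*(z-C[2])/ray[2]
def w2px(name,X):
    c=get_calibration(name);p=np.array(c['R'])@np.array(X)+np.array(c['t'])
    s=p[:2]/p[2];s=s*(1+c['k1']*(s@s));return s*[c['fx'],c['fy']]+[c['cx'],c['cy']]
E
python3 - <<'E'
from h import *
save('top','top0.png');save('side','side0.png')
o=get_obs();print(o['time_s'],o['tool_pos'],np.round(o['eef_rot'],3))
for n in('top','side'):
  c=get_calibration(n);print(c['fx'],-np.array(c['R']).T@c['t'])
E
```

```text
pics
0.1 [244.26002988 601.44454589 230.00044172] [[-0.927  0.376 -0.001]
 [ 0.376  0.927 -0.002]
 [-0.    -0.002 -1.   ]]
519.5253503669871 [ 237.20779573  -65.92215762 1533.87530439]
511.37822382756957 [ -41.52391914 -838.91296298 1161.92810085]
```

View pics/top0.png

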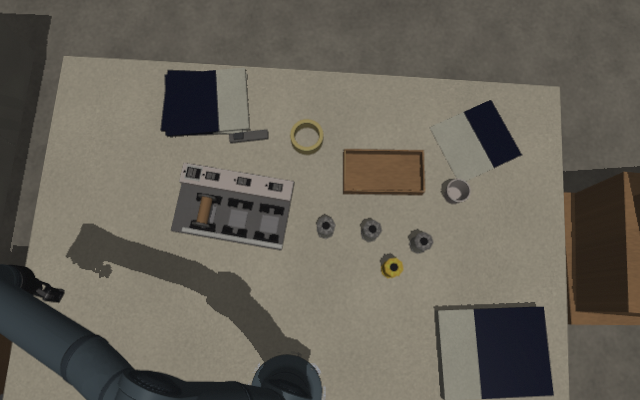

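View pics/side0.png

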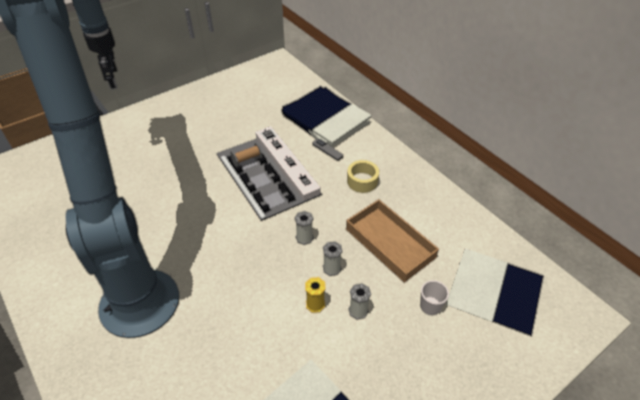

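The top picture shows the feeder at about (235,205) with one spent spool in the leftmost cradle at (205,210), and the tray at (383,171). Spool candidates are grey at (326,226), (371,229) and (421,241), and yellow at (394,267). The grey ones fit and the yellow is excluded, so I'll confirm that in one enlarged crop.

Run:
```python
import cv2
im=cv2.imread('pics/top0.png')
cv2.imwrite('pics/c1.png',cv2.resize(im[155:255,165:300],None,fx=5.9,fy=5.9,interpolation=cv2.INTER_CUBIC))
cv2.imwrite('pics/c2.png',cv2.resize(im[140:290,300:480],None,fx=4,fy=4,interpolation=cv2.INTER_CUBIC))
```

```text
(no output)
```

View pics/c1.png

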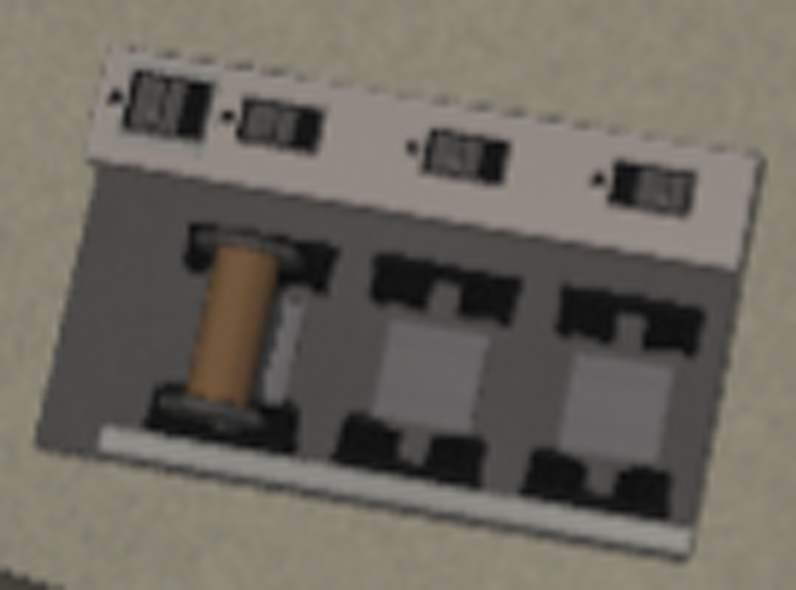

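View pics/c2.png

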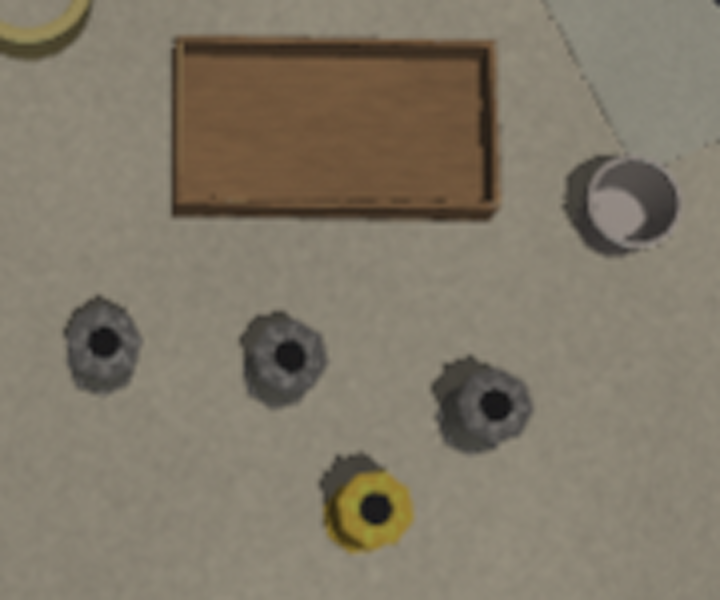

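Crop 1: the main, lane 3 and lane 2 sliders sit by the dots (on), and lane 1 is at its right end (off). One spent spool lies in cradle 3. Crop 2: three grey full spools with holes at crop (104,342), (290,356) and (496,405); the yellow one at (376,509) is not meant. With three spools for three cradles, all lanes end on.

```bash
cat >> h.py <<'E'
def feeder():
    from scipy.optimize import least_squares
    mod=np.array([[105,167.5,40],[105,-167.5,40],[45,-167.5,40],[45,167.5,40],[-105,167.5,12],[-105,-167.5,12]])
    px=np.array([[115,48],[760,158],[738,270],[92,160],[40,450],[690,558]])/5.9+[165,155]
    def W(p,m): c,s=np.cos(p[2]),np.sin(p[2]);return [p[0]+c*m[0]-s*m[1],p[1]+s*m[0]+c*m[1],m[2]]
    f=lambda p:np.concatenate([w2px('top',W(p,m))-q for m,q in zip(mod,px)])
    r=least_squares(f,[500,250,-.17]);return r.x,f(r.x),lambda m:np.array(W(r.x,m))
E
python3 - <<'E'
from h import *
p,res,W=feeder();print(p,np.round(res,1))
for n,q in {'main':(175,103),'l3':(283,124),'l2':(465,157),'l1':(652,187),'mslotL':(128,95),'mslotR':(212,110)}.items():
    w=px2w('top',q[0]/5.9+165,q[1]/5.9+155,40);c,s=np.cos(p[2]),np.sin(p[2]);d=w[:2]-p[:2]
    print(n,w.round(0),(c*d[0]+s*d[1]).round(1),(-s*d[0]+c*d[1]).round(1))
for i,y in enumerate((-95,0,95)):print('cr',i+1,W([-33,y,46]).round(1))
for n,q in {'s1':(104,342),'s2':(290,356),'s3':(496,405),'ye':(376,509)}.items(): print(n,px2w('top',q[0]/4+300,q[1]/4+140,88).round(1))
print('tray',px2w('top',383,171,45).round(0), [px2w('top',u/4+300,v/4+140,45).round(0)[:2] for u,v in((174,38),(496,41),(496,207),(174,207))],px2w('top',457,190,70).round(0))
E
```

```text
[ 5.09688371e+02  1.95379875e+02 -1.01022237e-01] [-0.3 -0.9  0.8 -1.1  0.9 -0.5 -0.9 -0.7 -0.9  1.1  0.4  2. ]
main [602. 316.  40.] 79.4 129.7
l3 [595. 261.  40.] 77.9 73.7
l2 [584. 168.  40.] 76.7 -19.9
l1 [575.  73.  40.] 77.3 -115.1
mslotL [604. 341.  40.] 79.5 154.0
mslotR [599. 297.  40.] 79.0 110.5
cr 1 [467.3 104.2  46. ]
cr 2 [476.9 198.7  46. ]
cr 3 [486.4 293.2  46. ]
s1 [462.3 -82.5  88. ]
s2 [ 461.3 -213.5   88. ]
s3 [ 436.6 -359.3   88. ]
ye [ 358.5 -278.    88. ]
tray [ 643. -241.   45.] [array([ 702., -120.]), array([ 716., -361.]), array([ 589., -364.]), array([ 572., -128.])] [ 595. -455.   70.]
```

Run:
```python
from h import *
im=cv2.imread('pics/top0.png')
a=cv2.resize(im[160:195,182:222],None,fx=10,fy=10,interpolation=cv2.INTER_CUBIC)
b=cv2.resize(im[165:200,230:270],None,fx=10,fy=10,interpolation=cv2.INTER_CUBIC)
o=np.hstack([a,b]);o=np.clip(o*1.6,0,255).astype('u1')
cv2.imwrite('pics/c3.png',o)
p,res,W=feeder();c,s=np.cos(p[2]),np.sin(p[2])
for n,q,z in [('c2f',(445,300),32),('c2n',(412,445),32),('c1f',(630,328),32),('c1n',(600,482),32),('sp far',(245,252),60),('sp near',(222,415),60),('sp core',(232,325),62)]:
    w=px2w('top',q[0]/5.9+165,q[1]/5.9+155,z);d=w[:2]-p[:2]
    print(n,w.round(0),(c*d[0]+s*d[1]).round(1),(-s*d[0]+c*d[1]).round(1))
```

```text
c2f [512. 172.  32.] 4.7 -23.1
c2n [438. 181.  32.] -69.6 -21.4
c1f [504.  79.  32.] 6.4 -116.7
c1n [426.  87.  32.] -71.9 -116.4
sp far [524. 268.  60.] 7.0 73.7
sp near [443. 270.  60.] -74.1 67.7
sp core [487. 270.  62.] -30.1 71.8
```

View pics/c3.png

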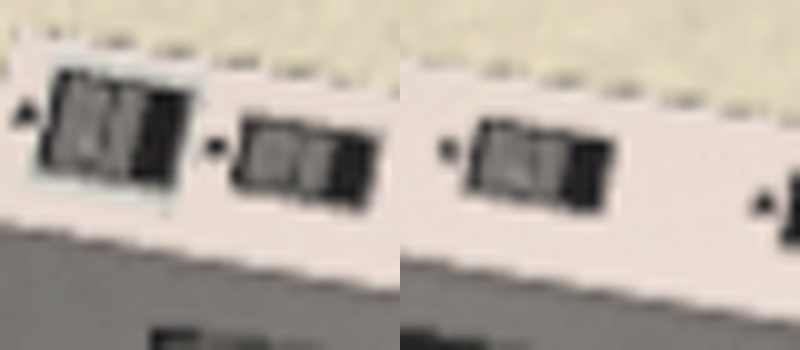

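The main slider's centre is at about (191.5,172.5), lane 3 at (210.6,175.8) and lane 2 at (242.1,180.7), all at the dot end. I'll compute the ridge positions and the shift to the main switch.

```bash
cat >> h.py <<'E'
from scipy.spatial.transform import Rotation as Ro
def rel(target,Rt):
    "shift along tool axes (mm), and rotvec tool axes, from the present measured pose"
    o=get_obs();R=np.array(o['eef_rot']);d=R.T@(np.array(target)-o['tool_pos'])
    rv=Ro.from_matrix(R.T@Rt).as_rotvec();return d.round(1),rv.round(3)
def down(az): # tool-down, y axis at azimuth az
    y=np.array([np.cos(az),np.sin(az),0]);z=np.array([0,0,-1.]);return np.array([np.cross(y,z),y,z]).T
E
python3 - <<'E'
from h import *
p,res,W=feeder();c,s=np.cos(p[2]),np.sin(p[2])
for n,u,v in(('main',191.5,172.5),('l3',210.6,175.8),('l2',242.1,180.7)):
    w=px2w('top',u,v,42);d=w[:2]-p[:2];print(n,w.round(1),(c*d[0]+s*d[1]).round(1),(-s*d[0]+c*d[1]).round(1))
    w[2]=120;print(rel(w,down(np.pi/2+p[2])))
# side camera check
for n in('side',): print([w2px('side',px2w('top',u,v,46)).round(0) for u,v in((191.5,172.5),(210.6,175.8),(242.1,180.7))])
E
```

```text
main [600.5 325.2  42. ] 77.3 138.3
(array([-434. , -121.6,  110.3]), array([-0.002, -0.   , -0.285]))
l3 [594.3 267.5  42. ] 77.0 80.3
(array([-450. , -177.5,  110.5]), array([-0.002, -0.   , -0.285]))
l2 [585.9 172.9  42. ] 78.1 -14.7
(array([-477.8, -268.3,  110.7]), array([-0.002, -0.   , -0.285]))
[array([267., 133.]), array([275., 143.]), array([290., 160.])]
```

Emit:
{"op": "play_rows", "data": {
  "series": [
    {"rz":-0.095,"claw":0.3},
    {"rz":-0.095,"claw":0.3},
    {"rz":-0.095,"claw":0.3},
    {"dx":-0.04,"claw":0.3},
    {"dx":-0.04,"claw":0.3},
    {"dx":-0.04,"claw":0.3},
    {"dx":-0.04,"claw":0.3},
    {"dx":-0.04,"claw":0.3},
    {"dx":-0.04,"claw":0.3},
    {"claw":0.3}
  ]
}}

```text
schema error: expected keys dx, dy, dz, rx, ry, rz, claw
```

Run:
```python
from h import *
p,res,W=feeder()
print(rel([600.5,325.2,80],down(np.pi/2+p[2])),get_obs()['gripper_width'],get_obs()['joints'])
```

```text
(array([-434. , -121.6,  150.3]), array([-0.002, -0.   , -0.285])) 0.9989891245142289 [-1.28280511  0.38377948  0.04383071  1.59940675 -0.01792955  1.16119088
 -0.04989181]
```

Emit:
{"op": "play_rows", "data": {
  "series": [
    {"dx":0,"dy":0,"dz":0,"rx":0,"ry":0,"rz":-0.095,"claw":0.3},
    {"dx":0,"dy":0,"dz":0,"rx":0,"ry":0,"rz":-0.095,"claw":0.3},
    {"dx":0,"dy":0,"dz":0,"rx":0,"ry":0,"rz":-0.095,"claw":0.3},
    {"dx":-0.03,"dy":-0.02,"dz":0,"rx":0,"ry":0,"rz":0,"claw":0.3},
    {"dx":-0.03,"dy":-0.02,"dz":0,"rx":0,"ry":0,"rz":0,"claw":0.3},
    {"dx":-0.03,"dy":-0.02,"dz":0,"rx":0,"ry":0,"rz":0,"claw":0.3},
    {"dx":-0.03,"dy":-0.02,"dz":0,"rx":0,"ry":0,"rz":0,"claw":0.3},
    {"dx":-0.03,"dy":-0.02,"dz":0,"rx":0,"ry":0,"rz":0,"claw":0.3},
    {"dx":-0.03,"dy":-0.02,"dz":0,"rx":0,"ry":0,"rz":0,"claw":0.3},
    {"dx":-0.03,"dy":-0.02,"dz":0,"rx":0,"ry":0,"rz":0,"claw":0.3}
  ]
}}

```text
time_s: 0.93
tool_pos: [440.3, 440.2, 230.7]
eef_rot: [[-0.995, 0.101, -0.001], [0.101, 0.995, -0.001], [0.001, -0.001, -1.0]]
force: [0.5, 0.2, -0.9]
gripper_width: 0.298
grip_force: 0.0
```

Emit:
{"op": "play_rows", "data": {
  "series": [
    {"dx":-0.03,"dy":-0.02,"dz":0,"rx":0,"ry":0,"rz":0,"claw":0.3},
    {"dx":-0.03,"dy":-0.02,"dz":0,"rx":0,"ry":0,"rz":0,"claw":0.3},
    {"dx":-0.03,"dy":-0.02,"dz":0,"rx":0,"ry":0,"rz":0,"claw":0.3},
    {"dx":-0.03,"dy":-0.02,"dz":0,"rx":0,"ry":0,"rz":0,"claw":0.3},
    {"dx":-0.03,"dy":-0.02,"dz":0.02,"rx":0,"ry":0,"rz":0,"claw":0.3},
    {"dx":0,"dy":0,"dz":0.03,"rx":0,"ry":0,"rz":0,"claw":0.3},
    {"dx":0,"dy":0,"dz":0.03,"rx":0,"ry":0,"rz":0,"claw":0.3},
    {"dx":0,"dy":0,"dz":0.03,"rx":0,"ry":0,"rz":0,"claw":0.3},
    {"dx":0,"dy":0,"dz":0.02,"rx":0,"ry":0,"rz":0,"claw":0.3},
    {"dx":0,"dy":0,"dz":0,"rx":0,"ry":0,"rz":0,"claw":0.3}
  ]
}}

```text
time_s: 1.77
tool_pos: [573.8, 324.5, 94.4]
eef_rot: [[-0.995, 0.1, -0.011], [0.101, 0.995, -0.007], [0.01, -0.008, -1.0]]
force: [-0.6, -0.9, -0.5]
gripper_width: 0.301
grip_force: 0.0
```

Run:
```python
from h import *
p,res,W=feeder()
print(rel([600.5,325.2,43.5],down(np.pi/2+p[2])),get_obs()['joints'],get_obs()['force'])
save('side','s1.png',(230,90,340,210),6)
```

```text
(array([-27. ,   3.8,  50.6]), array([-0.008, -0.01 ,  0.   ])) [-0.69743419  0.55030277  0.15810363  1.6697618  -0.10191166  0.94261154
  0.96883049] [-0.63442625 -0.88489265 -0.46567696]
```

View pics/s1.png

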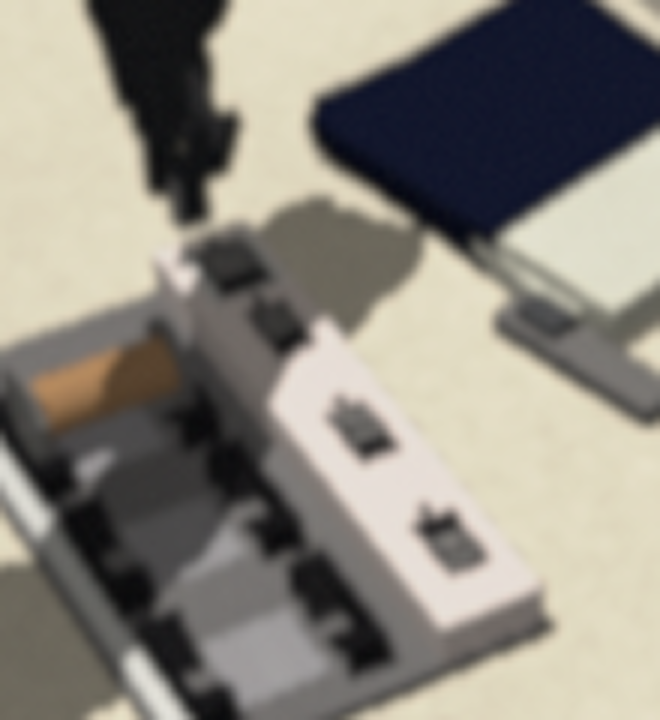

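Emit:
{"op": "play_rows", "data": {
  "series": [
    {"dx":-0.027,"dy":0.004,"dz":0,"rx":-0.008,"ry":-0.01,"rz":0,"claw":0.3},
    {"dx":0,"dy":0,"dz":0.02,"rx":0,"ry":0,"rz":0,"claw":0.3},
    {"dx":0,"dy":0,"dz":0.01,"rx":0,"ry":0,"rz":0,"claw":0.3},
    {"dx":0,"dy":0,"dz":0.01,"rx":0,"ry":0,"rz":0,"claw":0.3},
    {"dx":0,"dy":0,"dz":0.005,"rx":0,"ry":0,"rz":0,"claw":0.3},
    {"dx":0,"dy":0,"dz":0.005,"rx":0,"ry":0,"rz":0,"claw":0.3},
    {"dx":0,"dy":0,"dz":0,"rx":0,"ry":0,"rz":0,"claw":0.3},
    {"dx":0,"dy":0,"dz":0,"rx":0,"ry":0,"rz":0,"claw":0.3},
    {"dx":0,"dy":0,"dz":0,"rx":0,"ry":0,"rz":0,"claw":0.3},
    {"dx":0,"dy":0,"dz":0,"rx":0,"ry":0,"rz":0,"claw":0.3}
  ]
}}

```text
time_s: 2.65
tool_pos: [606.9, 329.2, 52.2]
eef_rot: [[-0.995, 0.1, 0.012], [0.101, 0.995, 0.008], [-0.011, 0.009, -1.0]]
force: [-0.3, -0.2, 0.2]
gripper_width: 0.297
grip_force: 0.0
```

Run:
```python
from h import *
p,res,W=feeder()
print(rel([600.5,325.2,43.5],down(np.pi/2+p[2])),get_obs()['joints'],get_obs()['force'])
```

```text
(array([ 6.1, -4.7,  8.6]), array([0.009, 0.011, 0.   ])) [-0.66877543  0.64015021  0.15191275  1.62490463 -0.11891326  0.87128739
  0.99898528] [-0.31677695 -0.24565821  0.23575101]
```

Emit:
{"op": "play_rows", "data": {
  "series": [
    {"dx":0.006,"dy":-0.0045,"dz":0,"rx":0.009,"ry":0.011,"rz":0,"claw":0.3},
    {"dx":0,"dy":0,"dz":0.003,"rx":0,"ry":0,"rz":0,"claw":0.3},
    {"dx":0,"dy":0,"dz":0.003,"rx":0,"ry":0,"rz":0,"claw":0.3},
    {"dx":0,"dy":0,"dz":0.0025,"rx":0,"ry":0,"rz":0,"claw":0.3},
    {"dx":0,"dy":0,"dz":0,"rx":0,"ry":0,"rz":0,"claw":0.3},
    {"dx":0,"dy":0,"dz":0,"rx":0,"ry":0,"rz":0,"claw":0.3},
    {"dx":0,"dy":0,"dz":0,"rx":0,"ry":0,"rz":0,"claw":0.3},
    {"dx":0,"dy":0,"dz":0,"rx":0,"ry":0,"rz":0,"claw":0.3},
    {"dx":0,"dy":0,"dz":0,"rx":0,"ry":0,"rz":0,"claw":0.3},
    {"dx":0,"dy":0,"dz":0,"rx":0,"ry":0,"rz":0,"claw":0.3}
  ]
}}

```text
time_s: 3.48
tool_pos: [600.1, 325.0, 42.8]
eef_rot: [[-0.995, 0.101, -0.001], [0.101, 0.995, -0.001], [0.001, -0.001, -1.0]]
force: [0.4, -0.2, 0.5]
gripper_width: 0.305
grip_force: 0.0
```

Run:
```python
from h import *
p,res,W=feeder()
print(rel([600.5,325.2,43.5],down(np.pi/2+p[2])),get_obs()['force'])
save('side','s2.png',(240,95,300,155),10)
```

```text
(array([-0.3,  0.2, -0.7]), array([-0.001, -0.001,  0.   ])) [ 0.35445175 -0.1960534   0.51871298]
```

View pics/s2.png

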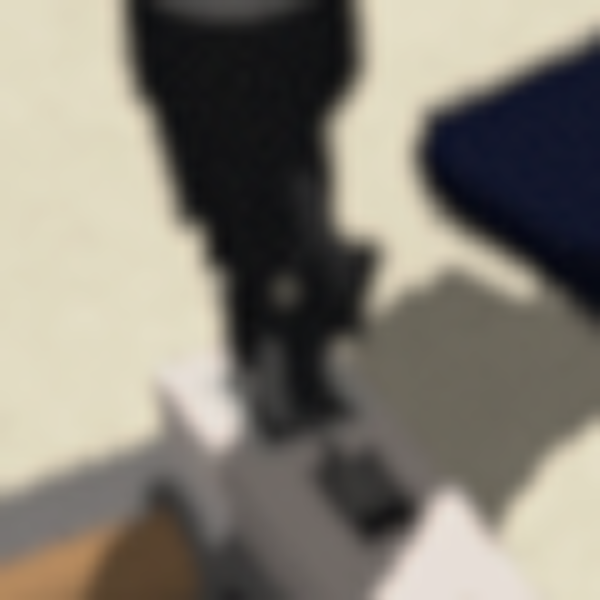

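The fingers straddle the main ridge at crop (290,400). Next I close on it and check the width.

Emit:
{"op": "play_rows", "data": {
  "series": [
    {"dx":0,"dy":0,"dz":0,"rx":0,"ry":0,"rz":0,"claw":0},
    {"dx":0,"dy":0,"dz":0,"rx":0,"ry":0,"rz":0,"claw":0},
    {"dx":0,"dy":0,"dz":0,"rx":0,"ry":0,"rz":0,"claw":0},
    {"dx":0,"dy":0,"dz":0,"rx":0,"ry":0,"rz":0,"claw":0},
    {"dx":0,"dy":0,"dz":0,"rx":0,"ry":0,"rz":0,"claw":0},
    {"dx":0,"dy":0,"dz":0,"rx":0,"ry":0,"rz":0,"claw":0},
    {"dx":0,"dy":0,"dz":0,"rx":0,"ry":0,"rz":0,"claw":0},
    {"dx":0,"dy":0,"dz":0,"rx":0,"ry":0,"rz":0,"claw":0},
    {"dx":0,"dy":0,"dz":0,"rx":0,"ry":0,"rz":0,"claw":0},
    {"dx":0,"dy":0,"dz":0,"rx":0,"ry":0,"rz":0,"claw":0}
  ]
}}

```text
time_s: 4.37
tool_pos: [600.0, 324.8, 42.9]
eef_rot: [[-0.995, 0.101, -0.001], [0.101, 0.995, -0.001], [0.001, -0.001, -1.0]]
force: [-0.0, 1.8, 1.7]
gripper_width: 0.036
grip_force: 59.2
```

Emit:
{"op": "play_rows", "data": {
  "series": [
    {"dx":0,"dy":-0.003,"dz":0,"rx":0,"ry":0,"rz":0,"claw":0},
    {"dx":0,"dy":-0.003,"dz":0,"rx":0,"ry":0,"rz":0,"claw":0},
    {"dx":0,"dy":-0.003,"dz":0,"rx":0,"ry":0,"rz":0,"claw":0},
    {"dx":0,"dy":0,"dz":0,"rx":0,"ry":0,"rz":0,"claw":0},
    {"dx":0,"dy":0,"dz":0,"rx":0,"ry":0,"rz":0,"claw":0.3},
    {"dx":0,"dy":0,"dz":0,"rx":0,"ry":0,"rz":0,"claw":0.3},
    {"dx":0,"dy":0,"dz":0,"rx":0,"ry":0,"rz":0,"claw":0.3},
    {"dx":0,"dy":0,"dz":-0.01,"rx":0,"ry":0,"rz":0,"claw":0.3},
    {"dx":0,"dy":0,"dz":-0.01,"rx":0,"ry":0,"rz":0,"claw":0.3},
    {"dx":0,"dy":0,"dz":0,"rx":0,"ry":0,"rz":0,"claw":0.3}
  ]
}}

```text
time_s: 5.2
tool_pos: [601.3, 316.4, 65.8]
eef_rot: [[-0.995, 0.101, 0.003], [0.101, 0.995, 0.001], [-0.003, 0.001, -1.0]]
force: [1.1, 0.9, 0.3]
gripper_width: 0.299
grip_force: 0.0
```

Run:
```python
from h import *
p,res,W=feeder()
print(rel([594.3,267.5,43],down(np.pi/2+p[2])),get_obs()['force'])
```

```text
(array([  2.1, -49.4,  22.8]), array([ 0.001,  0.003, -0.   ])) [1.05699782 0.90104012 0.29295623]
```

Emit:
{"op": "play_rows", "data": {
  "series": [
    {"dx":0,"dy":-0.0245,"dz":0,"rx":0,"ry":0,"rz":0,"claw":0.3},
    {"dx":0,"dy":-0.0245,"dz":0,"rx":0,"ry":0,"rz":0,"claw":0.3},
    {"dx":0,"dy":0,"dz":0,"rx":0,"ry":0,"rz":0,"claw":0.3},
    {"dx":0,"dy":0,"dz":0.005,"rx":0,"ry":0,"rz":0,"claw":0.3},
    {"dx":0,"dy":0,"dz":0.005,"rx":0,"ry":0,"rz":0,"claw":0.3},
    {"dx":0,"dy":0,"dz":0.003,"rx":0,"ry":0,"rz":0,"claw":0.3},
    {"dx":0,"dy":0,"dz":0,"rx":0,"ry":0,"rz":0,"claw":0.3},
    {"dx":0,"dy":0,"dz":0,"rx":0,"ry":0,"rz":0,"claw":0.3},
    {"dx":0,"dy":0,"dz":0,"rx":0,"ry":0,"rz":0,"claw":0.3},
    {"dx":0,"dy":0,"dz":0,"rx":0,"ry":0,"rz":0,"claw":0.3}
  ]
}}

```text
time_s: 6.03
tool_pos: [594.3, 267.9, 49.8]
eef_rot: [[-0.995, 0.1, -0.001], [0.1, 0.995, -0.001], [0.001, -0.001, -1.0]]
force: [0.4, 0.4, -0.2]
gripper_width: 0.302
grip_force: 0.0
```

Run:
```python
from h import *
p,res,W=feeder()
print(rel([594.3,267.5,43],down(np.pi/2+p[2])),get_obs()['force'])
save('top','t2.png',(175,155,285,205),7)
```

```text
(array([-0.1, -0.4,  6.8]), array([-0.001, -0.001,  0.001])) [ 0.42318336  0.40825469 -0.17214548]
```

View pics/t2.png

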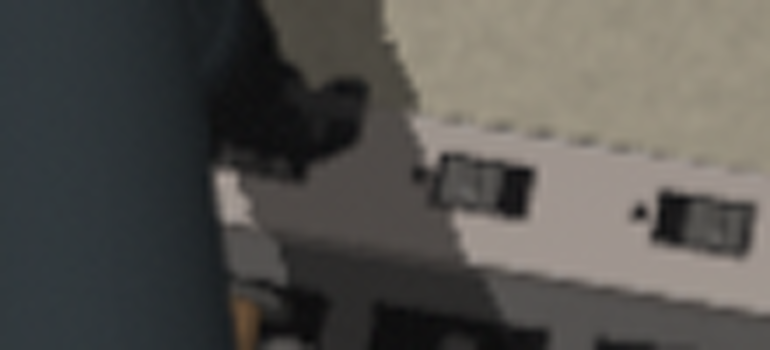

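The arm hides the main and lane 3 switches, so I'll check them later. Next I switch lane 3.

Emit:
{"op": "play_rows", "data": {
  "series": [
    {"dx":0,"dy":0,"dz":0.0035,"rx":0,"ry":0,"rz":0,"claw":0.3},
    {"dx":0,"dy":0,"dz":0.003,"rx":0,"ry":0,"rz":0,"claw":0.3},
    {"dx":0,"dy":0,"dz":0,"rx":0,"ry":0,"rz":0,"claw":0.3},
    {"dx":0,"dy":0,"dz":0,"rx":0,"ry":0,"rz":0,"claw":0.3},
    {"dx":0,"dy":0,"dz":0,"rx":0,"ry":0,"rz":0,"claw":0.3},
    {"dx":0,"dy":0,"dz":0,"rx":0,"ry":0,"rz":0,"claw":0},
    {"dx":0,"dy":0,"dz":0,"rx":0,"ry":0,"rz":0,"claw":0},
    {"dx":0,"dy":0,"dz":0,"rx":0,"ry":0,"rz":0,"claw":0},
    {"dx":0,"dy":0,"dz":0,"rx":0,"ry":0,"rz":0,"claw":0},
    {"dx":0,"dy":0,"dz":0,"rx":0,"ry":0,"rz":0,"claw":0}
  ]
}}

```text
time_s: 6.92
tool_pos: [594.4, 268.7, 43.5]
eef_rot: [[-0.995, 0.1, -0.0], [0.1, 0.995, 0.001], [0.0, 0.001, -1.0]]
force: [0.4, 2.0, -0.9]
gripper_width: 0.024
grip_force: 58.9
```

Emit:
{"op": "play_rows", "data": {
  "series": [
    {"dx":0,"dy":-0.003,"dz":0,"rx":0,"ry":0,"rz":0,"claw":0},
    {"dx":0,"dy":-0.003,"dz":0,"rx":0,"ry":0,"rz":0,"claw":0},
    {"dx":0,"dy":-0.003,"dz":0,"rx":0,"ry":0,"rz":0,"claw":0},
    {"dx":0,"dy":0,"dz":0,"rx":0,"ry":0,"rz":0,"claw":0},
    {"dx":0,"dy":0,"dz":0,"rx":0,"ry":0,"rz":0,"claw":0.3},
    {"dx":0,"dy":0,"dz":0,"rx":0,"ry":0,"rz":0,"claw":0.3},
    {"dx":0,"dy":0,"dz":0,"rx":0,"ry":0,"rz":0,"claw":0.3},
    {"dx":0,"dy":0,"dz":-0.01,"rx":0,"ry":0,"rz":0,"claw":0.3},
    {"dx":0,"dy":0,"dz":-0.01,"rx":0,"ry":0,"rz":0,"claw":0.3},
    {"dx":0,"dy":0,"dz":0,"rx":0,"ry":0,"rz":0,"claw":0.3}
  ]
}}

```text
time_s: 7.75
tool_pos: [595.5, 258.5, 66.3]
eef_rot: [[-0.995, 0.101, 0.003], [0.101, 0.995, 0.001], [-0.003, 0.001, -1.0]]
force: [0.7, -0.5, 1.2]
gripper_width: 0.301
grip_force: 0.0
```

Emit:
{"op": "play_rows", "data": {
  "series": [
    {"dx":0,"dy":-0.029,"dz":0,"rx":0,"ry":0,"rz":0,"claw":0.3},
    {"dx":0,"dy":-0.029,"dz":0,"rx":0,"ry":0,"rz":0,"claw":0.3},
    {"dx":0,"dy":-0.028,"dz":0,"rx":0,"ry":0,"rz":0,"claw":0.3},
    {"dx":0,"dy":0,"dz":0,"rx":0,"ry":0,"rz":0,"claw":0.3},
    {"dx":0,"dy":0,"dz":0,"rx":0,"ry":0,"rz":0,"claw":0.3},
    {"dx":0,"dy":0,"dz":0,"rx":0,"ry":0,"rz":0,"claw":0.3},
    {"dx":0,"dy":0,"dz":0,"rx":0,"ry":0,"rz":0,"claw":0.3},
    {"dx":0,"dy":0,"dz":0,"rx":0,"ry":0,"rz":0,"claw":0.3},
    {"dx":0,"dy":0,"dz":0,"rx":0,"ry":0,"rz":0,"claw":0.3},
    {"dx":0,"dy":0,"dz":0,"rx":0,"ry":0,"rz":0,"claw":0.3}
  ]
}}

```text
time_s: 8.58
tool_pos: [584.5, 174.0, 63.3]
eef_rot: [[-0.995, 0.099, -0.001], [0.099, 0.995, -0.0], [0.001, -0.001, -1.0]]
force: [0.1, -0.4, -0.7]
gripper_width: 0.299
grip_force: 0.0
```

Run:
```python
from h import *
p,res,W=feeder()
print(rel([585.9,172.9,43],down(np.pi/2+p[2])),get_obs()['force'])
```

```text
(array([-1.5, -1. , 20.3]), array([-0.001, -0.001,  0.002])) [ 0.1027869  -0.44441614 -0.67712982]
```

Emit:
{"op": "play_rows", "data": {
  "series": [
    {"dx":-0.0015,"dy":-0.001,"dz":0.005,"rx":0,"ry":0,"rz":0,"claw":0.3},
    {"dx":0,"dy":0,"dz":0.005,"rx":0,"ry":0,"rz":0,"claw":0.3},
    {"dx":0,"dy":0,"dz":0.005,"rx":0,"ry":0,"rz":0,"claw":0.3},
    {"dx":0,"dy":0,"dz":0.005,"rx":0,"ry":0,"rz":0,"claw":0.3},
    {"dx":0,"dy":0,"dz":0,"rx":0,"ry":0,"rz":0,"claw":0.3},
    {"dx":0,"dy":0,"dz":0,"rx":0,"ry":0,"rz":0,"claw":0.3},
    {"dx":0,"dy":0,"dz":0,"rx":0,"ry":0,"rz":0,"claw":0},
    {"dx":0,"dy":0,"dz":0,"rx":0,"ry":0,"rz":0,"claw":0},
    {"dx":0,"dy":0,"dz":0,"rx":0,"ry":0,"rz":0,"claw":0},
    {"dx":0,"dy":0,"dz":0,"rx":0,"ry":0,"rz":0,"claw":0}
  ]
}}

```text
time_s: 9.42
tool_pos: [586.2, 172.8, 43.6]
eef_rot: [[-0.995, 0.1, -0.0], [0.1, 0.995, 0.001], [0.0, 0.0, -1.0]]
force: [0.6, 2.7, -0.8]
gripper_width: 0.028
grip_force: 58.8
```

Emit:
{"op": "play_rows", "data": {
  "series": [
    {"dx":0,"dy":0,"dz":0,"rx":0,"ry":0,"rz":0,"claw":0},
    {"dx":0,"dy":-0.003,"dz":0,"rx":0,"ry":0,"rz":0,"claw":0},
    {"dx":0,"dy":-0.003,"dz":0,"rx":0,"ry":0,"rz":0,"claw":0},
    {"dx":0,"dy":-0.003,"dz":0,"rx":0,"ry":0,"rz":0,"claw":0},
    {"dx":0,"dy":0,"dz":0,"rx":0,"ry":0,"rz":0,"claw":0},
    {"dx":0,"dy":0,"dz":0,"rx":0,"ry":0,"rz":0,"claw":0.3},
    {"dx":0,"dy":0,"dz":0,"rx":0,"ry":0,"rz":0,"claw":0.3},
    {"dx":0,"dy":0,"dz":0,"rx":0,"ry":0,"rz":0,"claw":0.3},
    {"dx":0,"dy":0,"dz":-0.01,"rx":0,"ry":0,"rz":0,"claw":0.3},
    {"dx":0,"dy":0,"dz":-0.02,"rx":0,"ry":0,"rz":0,"claw":0.3}
  ]
}}

```text
time_s: 10.25
tool_pos: [582.5, 160.6, 71.3]
eef_rot: [[-0.995, 0.102, -0.007], [0.102, 0.995, -0.004], [0.007, -0.005, -1.0]]
force: [-0.3, 0.3, -0.7]
gripper_width: 0.298
grip_force: 0.0
```

Emit:
{"op": "play_rows", "data": {
  "series": [
    {"dx":0,"dy":0,"dz":-0.03,"rx":0,"ry":0,"rz":0,"claw":0.8},
    {"dx":0,"dy":0,"dz":-0.03,"rx":0,"ry":0,"rz":0,"claw":0.8},
    {"dx":0,"dy":0,"dz":-0.03,"rx":0,"ry":0,"rz":0,"claw":0.8},
    {"dx":0.03,"dy":-0.02,"dz":0,"rx":0,"ry":0,"rz":0,"claw":0.8},
    {"dx":0.03,"dy":-0.02,"dz":0,"rx":0,"ry":0,"rz":0,"claw":0.8},
    {"dx":0.03,"dy":-0.02,"dz":0,"rx":0,"ry":0,"rz":0,"claw":0.8},
    {"dx":0.03,"dy":-0.02,"dz":0,"rx":0,"ry":0,"rz":0,"claw":0.8},
    {"dx":0,"dy":0,"dz":0,"rx":0,"ry":0,"rz":0,"claw":0.8},
    {"dx":0,"dy":0,"dz":0,"rx":0,"ry":0,"rz":0,"claw":0.8},
    {"dx":0,"dy":0,"dz":0,"rx":0,"ry":0,"rz":0,"claw":0.8}
  ]
}}

```text
time_s: 11.08
tool_pos: [458.6, 95.0, 164.6]
eef_rot: [[-0.995, 0.102, 0.001], [0.102, 0.995, -0.0], [-0.001, 0.0, -1.0]]
force: [0.3, 0.2, -0.5]
gripper_width: 0.796
grip_force: 0.0
```

Run:
```python
from h import *
p,res,W=feeder()
im=snapshot('top')[:,:,::-1];a=cv2.resize(im[155:205,178:292],None,fx=7,fy=7,interpolation=cv2.INTER_CUBIC)
im=snapshot('side')[:,:,::-1];b=cv2.resize(im[125:195,255:325],None,fx=3.5,fy=3.5,interpolation=cv2.INTER_CUBIC)
b=cv2.copyMakeBorder(b,0,0,0,a.shape[1]-b.shape[1],cv2.BORDER_CONSTANT)
cv2.imwrite('pics/t3.png',np.vstack([a,b]))
# spent grasp: grasp point at z=46 centre => TCP 27
print(rel(list(W([-33,74,27])),down(np.pi/2+p[2])),get_obs()['force'],get_obs()['tool_pos'])
```

```text
(array([ -6.5, 178.1, 137.7]), array([-0.   ,  0.002,  0.   ])) [0.9291912  0.19144202 0.05216404] [459.69534304  95.8627123  164.68413552]
```

View pics/t3.png

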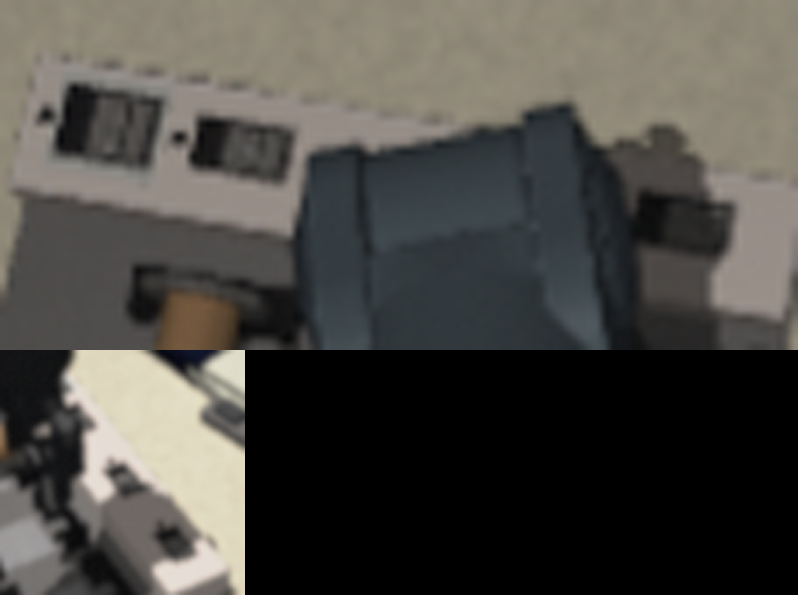

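Main and lane 3 are now off (dark ends beside the dots) and lane 1 is off. Lane 2 is hidden, so I'll check it from the pixel profile as the arm moves to the spent spool.

Emit:
{"op": "play_rows", "data": {
  "series": [
    {"dx":-0.002,"dy":0.036,"dz":0,"rx":0,"ry":0,"rz":0,"claw":0.75},
    {"dx":-0.002,"dy":0.036,"dz":0,"rx":0,"ry":0,"rz":0,"claw":0.75},
    {"dx":-0.002,"dy":0.036,"dz":0,"rx":0,"ry":0,"rz":0,"claw":0.75},
    {"dx":-0.001,"dy":0.036,"dz":0,"rx":0,"ry":0,"rz":0,"claw":0.75},
    {"dx":0,"dy":0.034,"dz":0,"rx":0,"ry":0,"rz":0,"claw":0.75},
    {"dx":0,"dy":0,"dz":0.03,"rx":0,"ry":0,"rz":0,"claw":0.75},
    {"dx":0,"dy":0,"dz":0.03,"rx":0,"ry":0,"rz":0,"claw":0.75},
    {"dx":0,"dy":0,"dz":0,"rx":0,"ry":0,"rz":0,"claw":0.75},
    {"dx":0,"dy":0,"dz":0,"rx":0,"ry":0,"rz":0,"claw":0.75},
    {"dx":0,"dy":0,"dz":0,"rx":0,"ry":0,"rz":0,"claw":0.75}
  ]
}}

```text
time_s: 12.02
tool_pos: [484.0, 271.9, 104.3]
eef_rot: [[-0.995, 0.101, 0.0], [0.101, 0.995, -0.0], [-0.0, -0.0, -1.0]]
force: [0.2, 0.9, 0.6]
gripper_width: 0.752
grip_force: 0.0
```

```bash
cat >> h.py <<'E'
def prof():
    "grey profile along each slot, from +y end to -y end, 10 samples over +-22 mm about slot centre"
    p,res,W=feeder();g=cv2.cvtColor(snapshot('top'),cv2.COLOR_RGB2GRAY)
    for n,y in(('main',133.3),('l3',75.3),('l2',-19.7),('l1',-114.7)):
        q=[w2px('top',W([77,y+k,40])) for k in range(21,-22,-3)]
        print(n,[int(cv2.getRectSubPix(g,(1,1),tuple(map(float,a)))[0,0]) for a in q])
E
python3 - <<'E'
from h import *
p,res,W=feeder();prof()
print(rel(list(W([-33,74,30])),down(np.pi/2+p[2])),get_obs()['force'],get_obs()['tool_pos'])
E
```

```text
main [34, 32, 27, 23, 29, 43, 45, 41, 40, 38, 41, 40, 34, 30, 58]
l3 [34, 15, 16, 19, 29, 39, 42, 45, 45, 41, 40, 41, 34, 32, 56]
l2 [44, 25, 25, 29, 50, 75, 78, 74, 74, 68, 76, 79, 65, 72, 119]
l1 [77, 25, 26, 30, 49, 72, 80, 79, 78, 73, 71, 78, 65, 66, 116]
(array([ 0.3,  0.2, 75.1]), array([ 0.001,  0.002, -0.001])) [0.07540747 1.09368827 0.55466295] [484.4964361  272.0472324  105.10004852]
```

All four profiles are dark at the dot end, so every switch is off. Next I grasp the spent spool.

Emit:
{"op": "play_rows", "data": {
  "series": [
    {"dx":0,"dy":0,"dz":0.02,"rx":0,"ry":0,"rz":0,"claw":0.75},
    {"dx":0,"dy":0,"dz":0.02,"rx":0,"ry":0,"rz":0,"claw":0.75},
    {"dx":0,"dy":0,"dz":0.015,"rx":0,"ry":0,"rz":0,"claw":0.75},
    {"dx":0,"dy":0,"dz":0.01,"rx":0,"ry":0,"rz":0,"claw":0.75},
    {"dx":0,"dy":0,"dz":0.01,"rx":0,"ry":0,"rz":0,"claw":0.75},
    {"dx":0,"dy":0,"dz":0,"rx":0,"ry":0,"rz":0,"claw":0.75},
    {"dx":0,"dy":0,"dz":0,"rx":0,"ry":0,"rz":0,"claw":0},
    {"dx":0,"dy":0,"dz":0,"rx":0,"ry":0,"rz":0,"claw":0},
    {"dx":0,"dy":0,"dz":0,"rx":0,"ry":0,"rz":0,"claw":0},
    {"dx":0,"dy":0,"dz":0,"rx":0,"ry":0,"rz":0,"claw":0}
  ]
}}

```text
time_s: 12.9
tool_pos: [484.1, 276.2, 30.8]
eef_rot: [[-0.995, 0.099, 0.004], [0.099, 0.995, 0.006], [-0.003, 0.006, -1.0]]
force: [-0.1, 4.8, 3.3]
gripper_width: 0.356
grip_force: 59.1
```

Emit:
{"op": "play_rows", "data": {
  "series": [
    {"dx":0,"dy":0,"dz":0,"rx":0,"ry":0,"rz":0,"claw":0},
    {"dx":0,"dy":0,"dz":0,"rx":0,"ry":0,"rz":0,"claw":0},
    {"dx":0,"dy":0,"dz":0,"rx":0,"ry":0,"rz":0,"claw":0},
    {"dx":0,"dy":0,"dz":-0.005,"rx":0,"ry":0,"rz":0,"claw":0},
    {"dx":0,"dy":0,"dz":-0.01,"rx":0,"ry":0,"rz":0,"claw":0},
    {"dx":0,"dy":0,"dz":-0.02,"rx":0,"ry":0,"rz":0,"claw":0},
    {"dx":0,"dy":0,"dz":-0.03,"rx":0,"ry":0,"rz":0,"claw":0},
    {"dx":0,"dy":0,"dz":-0.03,"rx":0,"ry":0,"rz":0,"claw":0},
    {"dx":0,"dy":0,"dz":-0.02,"rx":0,"ry":0,"rz":0,"claw":0},
    {"dx":0,"dy":0,"dz":0,"rx":0,"ry":0,"rz":0,"claw":0}
  ]
}}

```text
time_s: 13.73
tool_pos: [486.5, 272.3, 149.5]
eef_rot: [[-0.995, 0.102, 0.008], [0.102, 0.995, 0.004], [-0.007, 0.005, -1.0]]
force: [0.3, -0.1, 0.2]
gripper_width: 0.354
grip_force: 59.3
```

Run:
```python
from h import *
p,res,W=feeder()
o=get_obs();print(o['tool_pos'],o['gripper_width'],o['grip_force'],o['force'],o['joints'])
c=np.array([[702,-120],[716,-361],[589,-364],[572,-128]]).mean(0);print(c)
print(rel([642,-243,140],down(np.pi/2+p[2])))
```

```text
[486.47155978 272.34533997 149.46356059] 0.35427439937143657 59.295703768730164 [ 0.32959852 -0.07600948  0.18125726] [-0.67963606  0.29475446  0.10942966  1.90760763 -0.03842611  0.93249793
  0.91615118]
[ 644.75 -243.25]
(array([-207.3, -496.8,    8.6]), array([ 0.005,  0.007, -0.001]))
```

Emit:
{"op": "play_rows", "data": {
  "series": [
    {"dx":-0.008,"dy":-0.02,"dz":0,"rx":0,"ry":0,"rz":0,"claw":0},
    {"dx":-0.015,"dy":-0.036,"dz":0,"rx":0,"ry":0,"rz":0,"claw":0},
    {"dx":-0.015,"dy":-0.036,"dz":0,"rx":0,"ry":0,"rz":0,"claw":0},
    {"dx":-0.015,"dy":-0.036,"dz":0,"rx":0,"ry":0,"rz":0,"claw":0},
    {"dx":-0.015,"dy":-0.036,"dz":0,"rx":0,"ry":0,"rz":0,"claw":0},
    {"dx":-0.015,"dy":-0.036,"dz":0,"rx":0,"ry":0,"rz":0,"claw":0},
    {"dx":-0.015,"dy":-0.036,"dz":0,"rx":0,"ry":0,"rz":0,"claw":0},
    {"dx":-0.015,"dy":-0.036,"dz":0,"rx":0,"ry":0,"rz":0,"claw":0},
    {"dx":-0.015,"dy":-0.036,"dz":0,"rx":0,"ry":0,"rz":0,"claw":0},
    {"dx":-0.015,"dy":-0.036,"dz":0,"rx":0,"ry":0,"rz":0,"claw":0}
  ]
}}

```text
time_s: 14.57
tool_pos: [589.2, -87.8, 143.1]
eef_rot: [[-0.995, 0.102, -0.003], [0.102, 0.995, -0.001], [0.003, -0.002, -1.0]]
force: [-0.1, 0.0, -0.9]
gripper_width: 0.352
grip_force: 59.3
```

Emit:
{"op": "play_rows", "data": {
  "series": [
    {"dx":-0.015,"dy":-0.036,"dz":0,"rx":0,"ry":0,"rz":0,"claw":0},
    {"dx":-0.015,"dy":-0.036,"dz":0,"rx":0,"ry":0,"rz":0,"claw":0},
    {"dx":-0.015,"dy":-0.036,"dz":0,"rx":0,"ry":0,"rz":0,"claw":0},
    {"dx":-0.015,"dy":-0.036,"dz":0,"rx":0,"ry":0,"rz":0,"claw":0},
    {"dx":-0.008,"dy":-0.015,"dz":0,"rx":0,"ry":0,"rz":0,"claw":0},
    {"dx":0,"dy":0,"dz":0,"rx":0,"ry":0,"rz":0,"claw":0},
    {"dx":0,"dy":0,"dz":0,"rx":0,"ry":0,"rz":0,"claw":0},
    {"dx":0,"dy":0,"dz":0,"rx":0,"ry":0,"rz":0,"claw":0},
    {"dx":0,"dy":0,"dz":0,"rx":0,"ry":0,"rz":0,"claw":0},
    {"dx":0,"dy":0,"dz":0,"rx":0,"ry":0,"rz":0,"claw":0}
  ]
}}

```text
time_s: 15.4
tool_pos: [641.9, -247.4, 143.3]
eef_rot: [[-0.995, 0.098, -0.002], [0.098, 0.995, 0.001], [0.002, 0.001, -1.0]]
force: [-0.7, -0.4, -0.3]
gripper_width: 0.353
grip_force: 61.5
```

Run:
```python
from h import *
p,res,W=feeder()
o=get_obs();print(o['tool_pos'],o['gripper_width'],o['grip_force'],o['force'],o['joints'])
print(rel([644,-243,18],down(np.pi/2+p[2])))
```

```text
[ 641.91006791 -247.43174017  143.32275609] 0.3528882466686563 61.455702781677246 [-0.74103795 -0.44845532 -0.29676404] [ 0.07553552  0.5504364   0.31768878  1.57981474 -0.19020378  1.04397635
  1.91869627]
(array([ -1.9,   4.5, 125.3]), array([ 0.001, -0.002,  0.003]))
```

Emit:
{"op": "play_rows", "data": {
  "series": [
    {"dx":-0.002,"dy":0.004,"dz":0.03,"rx":0,"ry":0,"rz":0,"claw":0},
    {"dx":0,"dy":0,"dz":0.03,"rx":0,"ry":0,"rz":0,"claw":0},
    {"dx":0,"dy":0,"dz":0.025,"rx":0,"ry":0,"rz":0,"claw":0},
    {"dx":0,"dy":0,"dz":0.015,"rx":0,"ry":0,"rz":0,"claw":0},
    {"dx":0,"dy":0,"dz":0.01,"rx":0,"ry":0,"rz":0,"claw":0},
    {"dx":0,"dy":0,"dz":0.008,"rx":0,"ry":0,"rz":0,"claw":0},
    {"dx":0,"dy":0,"dz":0,"rx":0,"ry":0,"rz":0,"claw":0},
    {"dx":0,"dy":0,"dz":0,"rx":0,"ry":0,"rz":0,"claw":0},
    {"dx":0,"dy":0,"dz":0,"rx":0,"ry":0,"rz":0,"claw":0},
    {"dx":0,"dy":0,"dz":0,"rx":0,"ry":0,"rz":0,"claw":0}
  ]
}}

```text
time_s: 16.23
tool_pos: [645.6, -247.1, 27.5]
eef_rot: [[-0.995, 0.101, 0.002], [0.101, 0.995, -0.002], [-0.002, -0.002, -1.0]]
force: [-0.1, 0.3, -0.6]
gripper_width: 0.355
grip_force: 61.5
```

Emit:
{"op": "play_rows", "data": {
  "series": [
    {"dx":0,"dy":0,"dz":0.005,"rx":0,"ry":0,"rz":0,"claw":0},
    {"dx":0,"dy":0,"dz":0.005,"rx":0,"ry":0,"rz":0,"claw":0},
    {"dx":0,"dy":0,"dz":0,"rx":0,"ry":0,"rz":0,"claw":0},
    {"dx":0,"dy":0,"dz":0,"rx":0,"ry":0,"rz":0,"claw":0},
    {"dx":0,"dy":0,"dz":0,"rx":0,"ry":0,"rz":0,"claw":0.75},
    {"dx":0,"dy":0,"dz":0,"rx":0,"ry":0,"rz":0,"claw":0.75},
    {"dx":0,"dy":0,"dz":0,"rx":0,"ry":0,"rz":0,"claw":0.75},
    {"dx":0,"dy":0,"dz":0,"rx":0,"ry":0,"rz":0,"claw":0.75},
    {"dx":0,"dy":0,"dz":0,"rx":0,"ry":0,"rz":0,"claw":0.75},
    {"dx":0,"dy":0,"dz":-0.01,"rx":0,"ry":0,"rz":0,"claw":0.75}
  ]
}}

```text
time_s: 17.07
tool_pos: [642.3, -245.5, 23.7]
eef_rot: [[-0.995, 0.101, -0.005], [0.101, 0.995, 0.001], [0.005, 0.0, -1.0]]
force: [0.6, 0.1, -0.6]
gripper_width: 0.748
grip_force: 0.0
```

Emit:
{"op": "play_rows", "data": {
  "series": [
    {"dx":0,"dy":0,"dz":-0.02,"rx":0,"ry":0,"rz":0,"claw":1},
    {"dx":0,"dy":0,"dz":-0.03,"rx":0,"ry":0,"rz":0,"claw":1},
    {"dx":0,"dy":0,"dz":-0.04,"rx":0,"ry":0,"rz":0,"claw":1},
    {"dx":0,"dy":0,"dz":-0.04,"rx":0,"ry":0,"rz":0,"claw":1},
    {"dx":0,"dy":0,"dz":-0.04,"rx":0,"ry":0,"rz":0,"claw":1},
    {"dx":0,"dy":0,"dz":-0.04,"rx":0,"ry":0,"rz":0,"claw":1},
    {"dx":0.04,"dy":0,"dz":0,"rx":0,"ry":0,"rz":0,"claw":1},
    {"dx":0.04,"dy":0,"dz":0,"rx":0,"ry":0,"rz":0,"claw":1},
    {"dx":0.04,"dy":0,"dz":0,"rx":0,"ry":0,"rz":0,"claw":1},
    {"dx":0.04,"dy":0,"dz":0,"rx":0,"ry":0,"rz":0,"claw":1}
  ]
}}

```text
time_s: 17.9
tool_pos: [483.7, -230.2, 236.9]
eef_rot: [[-0.995, 0.101, 0.0], [0.101, 0.995, -0.001], [-0.001, -0.001, -1.0]]
force: [-0.6, 0.2, 0.5]
gripper_width: 0.996
grip_force: 0.0
```

Emit:
{"op": "play_rows", "data": {
  "series": [
    {"dx":0.04,"dy":0,"dz":0,"rx":0,"ry":0,"rz":0,"claw":1},
    {"dx":0.04,"dy":0,"dz":0,"rx":0,"ry":0,"rz":0,"claw":1},
    {"dx":0.02,"dy":0.02,"dz":0,"rx":0,"ry":0,"rz":0,"claw":1},
    {"dx":0,"dy":0.04,"dz":0,"rx":0,"ry":0,"rz":0,"claw":1},
    {"dx":0,"dy":0.04,"dz":0,"rx":0,"ry":0,"rz":0,"claw":1},
    {"dx":0,"dy":0.04,"dz":0,"rx":0,"ry":0,"rz":0,"claw":1},
    {"dx":0,"dy":0,"dz":0,"rx":0,"ry":0,"rz":0,"claw":1},
    {"dx":0,"dy":0,"dz":0,"rx":0,"ry":0,"rz":0,"claw":1},
    {"dx":0,"dy":0,"dz":0,"rx":0,"ry":0,"rz":0,"claw":1},
    {"dx":0,"dy":0,"dz":0,"rx":0,"ry":0,"rz":0,"claw":1}
  ]
}}

```text
time_s: 18.73
tool_pos: [399.7, -82.3, 236.1]
eef_rot: [[-0.995, 0.103, -0.001], [0.103, 0.995, -0.001], [0.0, -0.001, -1.0]]
force: [0.0, -0.4, 0.4]
gripper_width: 1.003
grip_force: 0.0
```

Run:
```python
from h import *
o=get_obs();print(o['tool_pos'],o['gripper_width'],o['joints'])
im=snapshot('top')[:,:,::-1];cv2.imwrite('pics/t4.png',cv2.resize(im[135:285,300:480],None,fx=4,fy=4,interpolation=cv2.INTER_CUBIC))
```

```text
[399.74324231 -82.26336306 236.12098885] 1.003109533030875 [-0.10636563 -0.10453826  0.19613267  2.14267213  0.02416663  1.10207393
  1.54526312]
```

View pics/t4.png

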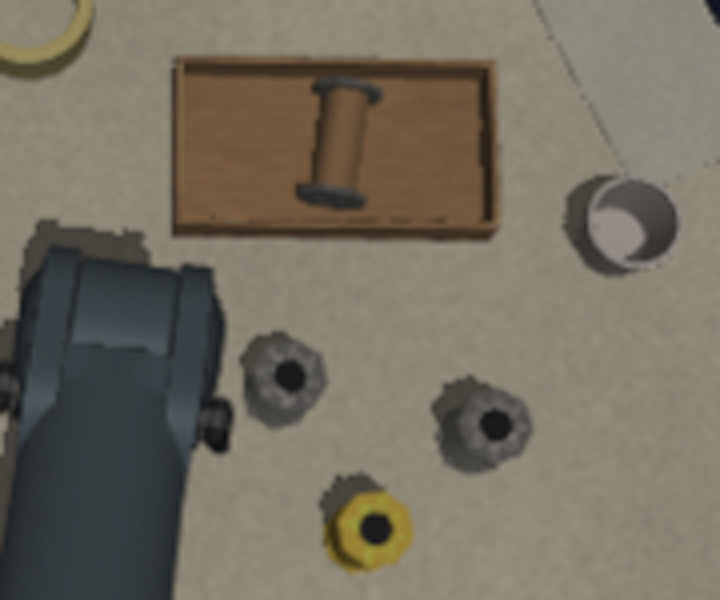

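The spent spool lies in the tray at crop (340,140), and full spools 2 and 3 have not moved. I'll pick each upright spool with the tool leaning 55° sideways and place it leaning 35° inward, which turns the spool 90°.

```bash
cat >> h.py <<'E'
S,C=np.sin(np.radians(35)),np.cos(np.radians(35));D=np.array([0,0,-1.]);GB=22
def pick(xy,back=0,h=(-.35,-.94),z=46):
    h=np.array([*h,0]);h/=np.linalg.norm(h);zt=S*D+C*h;xt=C*D-S*h
    return np.array([*xy,z])+(GB-back)*zt,np.array([xt,np.cross(zt,xt),zt]).T
def place(n,up=0,dx=2,back=0):
    p,_,W=feeder();a=p[2];fx=np.array([np.cos(a),np.sin(a),0]);zt=-S*fx+C*D;xt=-C*fx-S*D
    g=W([-33+dx,{1:-112.5,2:-17.5,3:77.5}[n],46+up]);return g+(GB-back)*zt,np.array([xt,np.cross(zt,xt),zt]).T
E
python3 - <<'E'
from h import *
T,R=pick((462.3,-82.5),110);print(T,R.round(2))
d,rv=rel(T,R);print(d,rv,np.linalg.norm(rv),get_obs()['tool_pos']-T)
T2,R2=place(3,60);print(T2,R2.round(2),Ro.from_matrix(R.T@R2).as_rotvec())
E
```

```text
[487.45328209 -14.94547095  96.4747264 ] [[ 0.2   0.94 -0.29]
 [ 0.54 -0.35 -0.77]
 [-0.82  0.   -0.57]]
[-80.4  76.3 139.4] [ 0.865 -0.671  1.665] 1.992659278451788 [-87.75343613 -67.42401427 139.49731629]
[474.10798874 276.88371438  87.97865503] [[-0.81  0.1  -0.57]
 [ 0.08  0.99  0.06]
 [ 0.57 -0.   -0.82]] [-0.34253487  1.07737835 -1.94261178]
```

Emit:
{"op": "play_rows", "data": {
  "series": [
    {"dx":0,"dy":0,"dz":0,"rx":0.051,"ry":-0.0395,"rz":0.098,"claw":1},
    {"dx":0,"dy":0,"dz":0,"rx":0.051,"ry":-0.0395,"rz":0.098,"claw":1},
    {"dx":0,"dy":0,"dz":0,"rx":0.051,"ry":-0.0395,"rz":0.098,"claw":1},
    {"dx":0,"dy":0,"dz":0,"rx":0.051,"ry":-0.0395,"rz":0.098,"claw":1},
    {"dx":0,"dy":0,"dz":0,"rx":0.051,"ry":-0.0395,"rz":0.098,"claw":1},
    {"dx":0,"dy":0,"dz":0,"rx":0.051,"ry":-0.0395,"rz":0.098,"claw":1},
    {"dx":0,"dy":0,"dz":0,"rx":0.051,"ry":-0.0395,"rz":0.098,"claw":1},
    {"dx":0,"dy":0,"dz":0,"rx":0.051,"ry":-0.0395,"rz":0.098,"claw":1},
    {"dx":0,"dy":0,"dz":0,"rx":0.051,"ry":-0.0395,"rz":0.098,"claw":1},
    {"dx":0,"dy":0,"dz":0,"rx":0.051,"ry":-0.0395,"rz":0.098,"claw":1}
  ]
}}

```text
time_s: 19.62
tool_pos: [399.7, -81.9, 236.1]
eef_rot: [[-0.426, 0.904, 0.027], [0.729, 0.361, -0.582], [-0.536, -0.228, -0.813]]
force: [0.2, 0.1, -0.2]
gripper_width: 1.002
grip_force: 0.0
```

Emit:
{"op": "play_rows", "data": {
  "series": [
    {"dx":0,"dy":0,"dz":0,"rx":0.051,"ry":-0.0395,"rz":0.098,"claw":1},
    {"dx":0,"dy":0,"dz":0,"rx":0.051,"ry":-0.0395,"rz":0.098,"claw":1},
    {"dx":0,"dy":0,"dz":0,"rx":0.051,"ry":-0.0395,"rz":0.098,"claw":1},
    {"dx":0,"dy":0,"dz":0,"rx":0.051,"ry":-0.0395,"rz":0.098,"claw":1},
    {"dx":0,"dy":0,"dz":0,"rx":0.051,"ry":-0.0395,"rz":0.098,"claw":1},
    {"dx":0,"dy":0,"dz":0,"rx":0.051,"ry":-0.0395,"rz":0.098,"claw":1},
    {"dx":0,"dy":0,"dz":0,"rx":0.051,"ry":-0.0395,"rz":0.098,"claw":1},
    {"dx":0,"dy":0,"dz":0,"rx":0,"ry":0,"rz":0,"claw":1},
    {"dx":0,"dy":0,"dz":0,"rx":0,"ry":0,"rz":0,"claw":1},
    {"dx":0,"dy":0,"dz":0,"rx":0,"ry":0,"rz":0,"claw":1}
  ]
}}

```text
time_s: 20.45
tool_pos: [399.6, -81.5, 235.8]
eef_rot: [[0.197, 0.938, -0.285], [0.538, -0.347, -0.768], [-0.82, -0.002, -0.573]]
force: [-0.1, 0.2, -0.1]
gripper_width: 1.001
grip_force: 0.0
```

Run:
```python
from h import *
T,R=pick((462.3,-82.5),110)
d,rv=rel(T,R);print(d,rv);o=get_obs();print(o['tool_pos'],o['joints'],o['joint_vel'])
```

```text
[167.3  59.6   3.6] [0.001 0.001 0.003]
[399.58357383 -81.50802558 235.76460029] [-0.25002867  0.31596537 -0.1776169   2.01108976  0.66530703  1.62093352
 -1.04851612] [-0.00219708 -0.02116511 -0.00900476  0.01080803 -0.0004799   0.00173142
 -0.00911531]
```

Emit:
{"op": "play_rows", "data": {
  "series": [
    {"dx":0.033,"dy":0.012,"dz":0.001,"rx":0,"ry":0,"rz":0,"claw":1},
    {"dx":0.033,"dy":0.012,"dz":0.001,"rx":0,"ry":0,"rz":0,"claw":1},
    {"dx":0.033,"dy":0.012,"dz":0.001,"rx":0,"ry":0,"rz":0,"claw":1},
    {"dx":0.033,"dy":0.012,"dz":0.001,"rx":0,"ry":0,"rz":0,"claw":1},
    {"dx":0.02,"dy":0.007,"dz":0,"rx":0,"ry":0,"rz":0,"claw":1},
    {"dx":0.015,"dy":0.005,"dz":0,"rx":0,"ry":0,"rz":0,"claw":1},
    {"dx":0,"dy":0,"dz":0,"rx":0,"ry":0,"rz":0,"claw":1},
    {"dx":0,"dy":0,"dz":0,"rx":0,"ry":0,"rz":0,"claw":1},
    {"dx":0,"dy":0,"dz":0,"rx":0,"ry":0,"rz":0,"claw":1},
    {"dx":0,"dy":0,"dz":0,"rx":0,"ry":0,"rz":0,"claw":1}
  ]
}}

```text
time_s: 21.28
tool_pos: [488.0, -15.6, 98.1]
eef_rot: [[0.2, 0.938, -0.284], [0.537, -0.347, -0.769], [-0.82, 0.001, -0.573]]
force: [0.3, -0.8, 0.7]
gripper_width: 1.002
grip_force: 0.0
```

```bash
cat >> h.py <<'E'
SP={1:(326,225.5),2:(372.5,229),3:(424,241.2)}
def track(cam='top',r=16):
    ref={'top':cv2.imread('pics/top0.png'),'side':cv2.imread('pics/side0.png')}[cam];im=snapshot(cam)[:,:,::-1].copy()
    for n,(u,v) in SP.items():
        if cam=='side': u,v=w2px('side',list(px2w('top',u,v,88)[:2])+[60])
        u,v=int(round(u)),int(round(v));q=9 if cam=='top' else 13
        t=ref[v-q:v+q+1,u-q:u+q+1];m=cv2.matchTemplate(im[v-q-r:v+q+r+1,u-q-r:u+q+r+1],t,cv2.TM_CCOEFF_NORMED)
        _,s,_,l=cv2.minMaxLoc(m);print(cam,n,round(s,2),'shift px',l[0]-r,l[1]-r)
E
python3 - <<'E'
from h import *
track('top');track('side')
T,R=pick((462.3,-82.5),110)
d,rv=rel(T,R);print(d,rv)
E
```

```text
top 1 1.0 shift px 0 0
top 2 1.0 shift px 0 0
top 3 1.0 shift px 0 0
side 1 1.0 shift px 0 0
side 2 1.0 shift px 0 0
side 3 1.0 shift px 0 0
[ 1.2 -0.7  0.6] [0.002 0.    0.   ]
```

Emit:
{"op": "play_rows", "data": {
  "series": [
    {"dx":0.001,"dy":-0.0007,"dz":0.02,"rx":0,"ry":0,"rz":0,"claw":1},
    {"dx":0,"dy":0,"dz":0.03,"rx":0,"ry":0,"rz":0,"claw":1},
    {"dx":0,"dy":0,"dz":0.025,"rx":0,"ry":0,"rz":0,"claw":1},
    {"dx":0,"dy":0,"dz":0.02,"rx":0,"ry":0,"rz":0,"claw":1},
    {"dx":0,"dy":0,"dz":0.01,"rx":0,"ry":0,"rz":0,"claw":1},
    {"dx":0,"dy":0,"dz":0.005,"rx":0,"ry":0,"rz":0,"claw":1},
    {"dx":0,"dy":0,"dz":0,"rx":0,"ry":0,"rz":0,"claw":1},
    {"dx":0,"dy":0,"dz":0,"rx":0,"ry":0,"rz":0,"claw":1},
    {"dx":0,"dy":0,"dz":0,"rx":0,"ry":0,"rz":0,"claw":1},
    {"dx":0,"dy":0,"dz":0,"rx":0,"ry":0,"rz":0,"claw":1}
  ]
}}

```text
time_s: 22.22
tool_pos: [457.6, -97.1, 33.1]
eef_rot: [[0.199, 0.939, -0.282], [0.539, -0.345, -0.768], [-0.819, 0.001, -0.574]]
force: [-0.4, -0.1, -0.1]
gripper_width: 0.998
grip_force: 0.0
```

Emit:
{"op": "play_rows", "data": {
  "series": [
    {"dx":0,"dy":0,"dz":0,"rx":0,"ry":0,"rz":0,"claw":0},
    {"dx":0,"dy":0,"dz":0,"rx":0,"ry":0,"rz":0,"claw":0},
    {"dx":0,"dy":0,"dz":0,"rx":0,"ry":0,"rz":0,"claw":0},
    {"dx":0,"dy":0,"dz":0,"rx":0,"ry":0,"rz":0,"claw":0},
    {"dx":0,"dy":0,"dz":0,"rx":0,"ry":0,"rz":0,"claw":0},
    {"dx":0,"dy":0,"dz":0,"rx":0,"ry":0,"rz":0,"claw":0},
    {"dx":0,"dy":0,"dz":0,"rx":0,"ry":0,"rz":0,"claw":0},
    {"dx":0,"dy":0,"dz":0,"rx":0,"ry":0,"rz":0,"claw":0},
    {"dx":0,"dy":0,"dz":0,"rx":0,"ry":0,"rz":0,"claw":0},
    {"dx":0,"dy":0,"dz":0,"rx":0,"ry":0,"rz":0,"claw":0}
  ]
}}

```text
time_s: 23.05
tool_pos: [456.5, -98.4, 33.0]
eef_rot: [[0.198, 0.938, -0.284], [0.537, -0.346, -0.769], [-0.82, -0.0, -0.573]]
force: [-0.3, 2.2, 3.4]
gripper_width: 0.522
grip_force: 60.8
```

Run:
```python
from h import *
T,R=pick((462.3,-82.5),0);print(rel(T,R),get_obs()['force'])
im=snapshot('side')[:,:,::-1];cv2.imwrite('pics/s5.png',cv2.resize(im[130:290,250:410],None,fx=3.7,fy=3.7,interpolation=cv2.INTER_CUBIC))
# lifted 150, then place(3) at up=150
T2,R2=place(3,110);o=get_obs();R=np.array(o['eef_rot'])
up=R.T@[0,0,120.];print('lift in tool',up.round(1));rv=Ro.from_matrix(R.T@R2).as_rotvec();print(rv,np.linalg.norm(rv));print('world move',(T2-o['tool_pos']).round(0),'in place frame',(R2.T@(T2-o['tool_pos']-[0,0,120])).round(0))
```

```text
(array([-1. , -0.1,  0.7]), array([0.002, 0.001, 0.002])) [-0.34534279  2.2179784   3.35367082]
lift in tool [-98.4  -0.  -68.7]
[-0.34340843  1.07927144 -1.93978668] 2.246225398135286
world move [ 18. 375. 105.] in place frame [  8. 375.  24.]
```

View pics/s5.png

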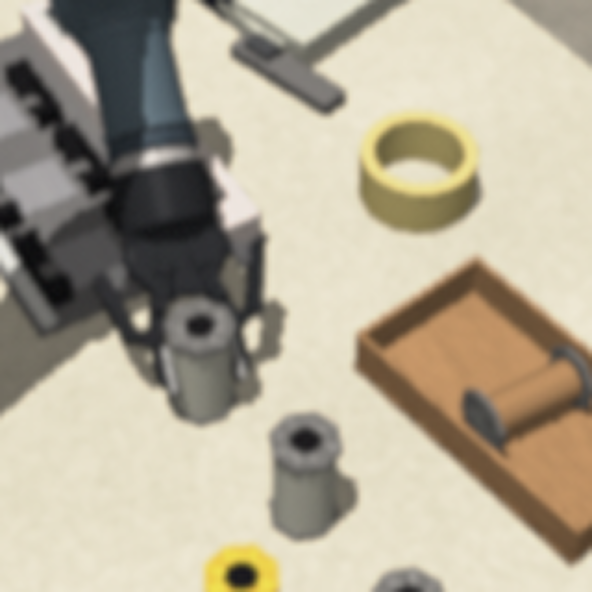

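The side crop shows spool 1 upright between the pads at (200,350), gripped at 0.52. Next I lift, turn and carry it to cradle 3.

Emit:
{"op": "play_rows", "data": {
  "series": [
    {"dx":-0.012,"dy":0,"dz":-0.009,"rx":0,"ry":0,"rz":0,"claw":0},
    {"dx":-0.025,"dy":0,"dz":-0.017,"rx":0,"ry":0,"rz":0,"claw":0},
    {"dx":-0.03,"dy":0,"dz":-0.021,"rx":0,"ry":0,"rz":0,"claw":0},
    {"dx":-0.03,"dy":0,"dz":-0.021,"rx":0,"ry":0,"rz":0,"claw":0},
    {"dx":0,"dy":0,"dz":0,"rx":-0.018,"ry":0.0568,"rz":-0.102,"claw":0},
    {"dx":0,"dy":0,"dz":0,"rx":-0.018,"ry":0.0568,"rz":-0.102,"claw":0},
    {"dx":0,"dy":0,"dz":0,"rx":-0.018,"ry":0.0568,"rz":-0.102,"claw":0},
    {"dx":0,"dy":0,"dz":0,"rx":-0.018,"ry":0.0568,"rz":-0.102,"claw":0},
    {"dx":0,"dy":0,"dz":0,"rx":-0.018,"ry":0.0568,"rz":-0.102,"claw":0},
    {"dx":0,"dy":0,"dz":0,"rx":-0.018,"ry":0.0568,"rz":-0.102,"claw":0}
  ]
}}

```text
time_s: 23.93
tool_pos: [455.4, -98.7, 150.2]
eef_rot: [[-0.317, 0.927, -0.2], [0.829, 0.168, -0.533], [-0.461, -0.335, -0.822]]
force: [-0.2, -0.2, -1.4]
gripper_width: 0.524
grip_force: 61.2
```

Emit:
{"op": "play_rows", "data": {
  "series": [
    {"dx":0,"dy":0,"dz":0,"rx":-0.018,"ry":0.0568,"rz":-0.102,"claw":0},
    {"dx":0,"dy":0,"dz":0,"rx":-0.018,"ry":0.0568,"rz":-0.102,"claw":0},
    {"dx":0,"dy":0,"dz":0,"rx":-0.018,"ry":0.0568,"rz":-0.102,"claw":0},
    {"dx":0,"dy":0,"dz":0,"rx":-0.018,"ry":0.0568,"rz":-0.102,"claw":0},
    {"dx":0,"dy":0,"dz":0,"rx":-0.018,"ry":0.0568,"rz":-0.102,"claw":0},
    {"dx":0,"dy":0,"dz":0,"rx":-0.018,"ry":0.0568,"rz":-0.102,"claw":0},
    {"dx":0,"dy":0,"dz":0,"rx":-0.018,"ry":0.0568,"rz":-0.102,"claw":0},
    {"dx":0,"dy":0,"dz":0,"rx":-0.018,"ry":0.0568,"rz":-0.102,"claw":0},
    {"dx":0,"dy":0,"dz":0,"rx":-0.018,"ry":0.0568,"rz":-0.102,"claw":0},
    {"dx":0,"dy":0,"dz":0,"rx":-0.018,"ry":0.0568,"rz":-0.102,"claw":0}
  ]
}}

```text
time_s: 24.77
tool_pos: [455.6, -99.8, 150.2]
eef_rot: [[-0.834, 0.328, -0.443], [0.381, 0.924, -0.032], [0.399, -0.195, -0.896]]
force: [0.2, 1.0, -1.6]
gripper_width: 0.523
grip_force: 61.3
```

Emit:
{"op": "play_rows", "data": {
  "series": [
    {"dx":0,"dy":0,"dz":0,"rx":-0.018,"ry":0.0568,"rz":-0.102,"claw":0},
    {"dx":0,"dy":0,"dz":0,"rx":-0.018,"ry":0.0568,"rz":-0.102,"claw":0},
    {"dx":0,"dy":0,"dz":0,"rx":-0.018,"ry":0.0568,"rz":-0.102,"claw":0},
    {"dx":0,"dy":0.015,"dz":0,"rx":0,"ry":0,"rz":0,"claw":0},
    {"dx":0.001,"dy":0.03,"dz":0,"rx":0,"ry":0,"rz":0,"claw":0},
    {"dx":0.001,"dy":0.035,"dz":0,"rx":0,"ry":0,"rz":0,"claw":0},
    {"dx":0.001,"dy":0.035,"dz":0,"rx":0,"ry":0,"rz":0,"claw":0},
    {"dx":0.001,"dy":0.035,"dz":0,"rx":0,"ry":0,"rz":0,"claw":0},
    {"dx":0.001,"dy":0.035,"dz":0,"rx":0,"ry":0,"rz":0,"claw":0},
    {"dx":0,"dy":0.02,"dz":0,"rx":0,"ry":0,"rz":0,"claw":0}
  ]
}}

```text
time_s: 25.6
tool_pos: [472.1, 111.3, 153.2]
eef_rot: [[-0.815, 0.1, -0.571], [0.081, 0.995, 0.058], [0.574, 0.001, -0.819]]
force: [-0.1, 1.6, -2.0]
gripper_width: 0.523
grip_force: 61.5
```

Run:
```python
from h import *
T2,R2=place(3,80);print(rel(T2,R2));o=get_obs();print(o['tool_pos'],o['joints'].round(2) if hasattr(o['joints'],'round') else o['joints'])
```

```text
(array([-14.3, 164.9,  45.6]), array([ 0.   , -0.   ,  0.002]))
[472.08242641 111.25044717 153.22446692] [ 0.19  0.61 -0.53  1.64  0.05  1.53  1.12]
```

Emit:
{"op": "play_rows", "data": {
  "series": [
    {"dx":0,"dy":0.015,"dz":0,"rx":0,"ry":0,"rz":0,"claw":0},
    {"dx":0,"dy":0.03,"dz":0,"rx":0,"ry":0,"rz":0,"claw":0},
    {"dx":0,"dy":0.035,"dz":0,"rx":0,"ry":0,"rz":0,"claw":0},
    {"dx":0,"dy":0.035,"dz":0,"rx":0,"ry":0,"rz":0,"claw":0},
    {"dx":0,"dy":0.03,"dz":0,"rx":0,"ry":0,"rz":0,"claw":0},
    {"dx":0,"dy":0.015,"dz":0,"rx":0,"ry":0,"rz":0,"claw":0},
    {"dx":0,"dy":0.005,"dz":0,"rx":0,"ry":0,"rz":0,"claw":0},
    {"dx":-0.007,"dy":0,"dz":0.023,"rx":0,"ry":0,"rz":0,"claw":0},
    {"dx":-0.007,"dy":0,"dz":0.022,"rx":0,"ry":0,"rz":0,"claw":0},
    {"dx":0,"dy":0,"dz":0,"rx":0,"ry":0,"rz":0,"claw":0}
  ]
}}

```text
time_s: 26.43
tool_pos: [473.0, 266.5, 103.9]
eef_rot: [[-0.81, 0.104, -0.577], [0.09, 0.995, 0.052], [0.579, -0.01, -0.815]]
force: [-2.0, -1.3, -4.1]
gripper_width: 0.525
grip_force: 61.6
```

Emit:
{"op": "play_rows", "data": {
  "series": [
    {"dx":0,"dy":0,"dz":0,"rx":0,"ry":0,"rz":0,"claw":0},
    {"dx":0,"dy":0,"dz":0,"rx":0,"ry":0,"rz":0,"claw":0},
    {"dx":0,"dy":0,"dz":0,"rx":0,"ry":0,"rz":0,"claw":0},
    {"dx":0,"dy":0,"dz":0,"rx":0,"ry":0,"rz":0,"claw":0},
    {"dx":0,"dy":0,"dz":0,"rx":0,"ry":0,"rz":0,"claw":0},
    {"dx":0,"dy":0,"dz":0,"rx":0,"ry":0,"rz":0,"claw":0},
    {"dx":0,"dy":0,"dz":0,"rx":0,"ry":0,"rz":0,"claw":0},
    {"dx":0,"dy":0,"dz":0,"rx":0,"ry":0,"rz":0,"claw":0},
    {"dx":0,"dy":0,"dz":0,"rx":0,"ry":0,"rz":0,"claw":0},
    {"dx":0,"dy":0,"dz":0,"rx":0,"ry":0,"rz":0,"claw":0}
  ]
}}

```text
time_s: 27.27
tool_pos: [476.1, 271.4, 108.7]
eef_rot: [[-0.815, 0.103, -0.571], [0.085, 0.995, 0.058], [0.574, -0.001, -0.819]]
force: [-0.7, 0.1, -1.6]
gripper_width: 0.521
grip_force: 61.6
```

Run:
```python
from h import *
for u in(80,30,4):
  T2,R2=place(3,u);print(u,rel(T2,R2))
o=get_obs();print(o['tool_pos'],o['joints'].round(2),o['gripper_width'])
im=snapshot('side')[:,:,::-1];cv2.imwrite('pics/s6.png',cv2.resize(im[90:210,210:330],None,fx=4.8,fy=4.8,interpolation=cv2.INTER_CUBIC))
```

```text
80 (array([1.7, 5.3, 2. ]), array([-0.   , -0.   , -0.002]))
30 (array([-27. ,   5.4,  42.9]), array([-0.   , -0.   , -0.002]))
4 (array([-41.9,   5.4,  64.2]), array([-0.   , -0.   , -0.002]))
[476.05367812 271.35842968 108.65103304] [-0.03  0.75 -0.56  1.54  0.01  1.44  0.9 ] 0.5212258392249209
```

View pics/s6.png

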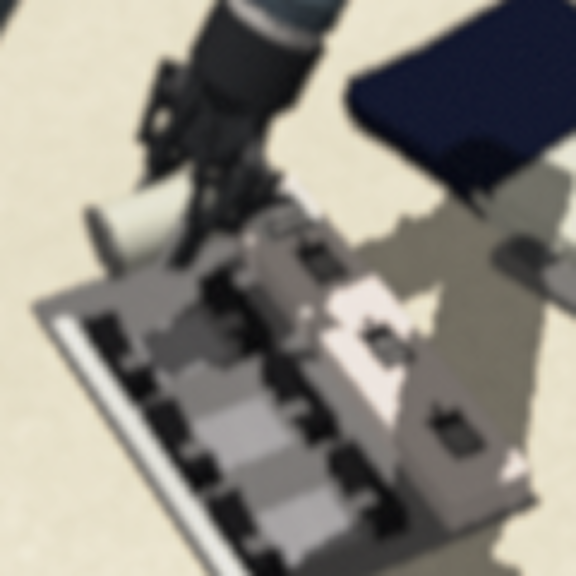

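The spool is level over cradle 3 at crop (150,220). I'm lowering it in stages.

Emit:
{"op": "play_rows", "data": {
  "series": [
    {"dx":0.001,"dy":0.0053,"dz":0.001,"rx":0,"ry":0,"rz":-0.002,"claw":0},
    {"dx":0,"dy":0,"dz":0,"rx":0,"ry":0,"rz":0,"claw":0},
    {"dx":-0.0057,"dy":0,"dz":0.008,"rx":0,"ry":0,"rz":0,"claw":0},
    {"dx":-0.0057,"dy":0,"dz":0.008,"rx":0,"ry":0,"rz":0,"claw":0},
    {"dx":-0.0057,"dy":0,"dz":0.008,"rx":0,"ry":0,"rz":0,"claw":0},
    {"dx":-0.0057,"dy":0,"dz":0.008,"rx":0,"ry":0,"rz":0,"claw":0},
    {"dx":-0.0057,"dy":0,"dz":0.008,"rx":0,"ry":0,"rz":0,"claw":0},
    {"dx":0,"dy":0,"dz":0,"rx":0,"ry":0,"rz":0,"claw":0},
    {"dx":0,"dy":0,"dz":0,"rx":0,"ry":0,"rz":0,"claw":0},
    {"dx":0,"dy":0,"dz":0,"rx":0,"ry":0,"rz":0,"claw":0}
  ]
}}

```text
time_s: 28.15
tool_pos: [475.7, 276.9, 59.3]
eef_rot: [[-0.815, 0.101, -0.571], [0.083, 0.995, 0.058], [0.574, 0.0, -0.819]]
force: [0.5, -0.3, -1.8]
gripper_width: 0.52
grip_force: 61.6
```

Run:
```python
from h import *
T2,R2=place(3,3,2.5);print(rel(T2,R2));print(get_obs()['force'])
```

```text
(array([-15.4,  -0.2,  23.8]), array([ 0.   , -0.001, -0.   ]))
[ 0.52200014 -0.33384805 -1.7800615 ]
```

Emit:
{"op": "play_rows", "data": {
  "series": [
    {"dx":-0.0035,"dy":0,"dz":0.005,"rx":0,"ry":0,"rz":0,"claw":0},
    {"dx":-0.0035,"dy":0,"dz":0.005,"rx":0,"ry":0,"rz":0,"claw":0},
    {"dx":-0.003,"dy":0,"dz":0.005,"rx":0,"ry":0,"rz":0,"claw":0},
    {"dx":-0.003,"dy":0,"dz":0.005,"rx":0,"ry":0,"rz":0,"claw":0},
    {"dx":-0.0025,"dy":0,"dz":0.004,"rx":0,"ry":0,"rz":0,"claw":0},
    {"dx":0,"dy":0,"dz":0,"rx":0,"ry":0,"rz":0,"claw":0},
    {"dx":0,"dy":0,"dz":0,"rx":0,"ry":0,"rz":0,"claw":0},
    {"dx":0,"dy":0,"dz":0,"rx":0,"ry":0,"rz":0,"claw":0},
    {"dx":0,"dy":0,"dz":0,"rx":0,"ry":0,"rz":0,"claw":0},
    {"dx":0,"dy":0,"dz":0,"rx":0,"ry":0,"rz":0,"claw":0}
  ]
}}

```text
time_s: 28.98
tool_pos: [474.8, 277.0, 31.1]
eef_rot: [[-0.815, 0.101, -0.57], [0.083, 0.995, 0.058], [0.573, 0.0, -0.819]]
force: [0.3, -0.5, -1.3]
gripper_width: 0.524
grip_force: 61.6
```

Run:
```python
from h import *
T2,R2=place(3,0,2.5);print(rel(T2,R2));o=get_obs();print(o['force'],o['moment'],o['tool_pos'])
```

```text
(array([-1.6, -0.2,  2.7]), array([ 0.,  0., -0.]))
[ 0.28869204 -0.49677933 -1.25177013] [-0.02595418 -0.8519631   0.00537952] [474.8492965  276.9912556   31.10388621]
```

Emit:
{"op": "play_rows", "data": {
  "series": [
    {"dx":-0.0009,"dy":0,"dz":0.0013,"rx":0,"ry":0,"rz":0,"claw":0},
    {"dx":-0.0009,"dy":0,"dz":0.0013,"rx":0,"ry":0,"rz":0,"claw":0},
    {"dx":0,"dy":0,"dz":0,"rx":0,"ry":0,"rz":0,"claw":0},
    {"dx":0,"dy":0,"dz":0,"rx":0,"ry":0,"rz":0,"claw":0},
    {"dx":0,"dy":0,"dz":0,"rx":0,"ry":0,"rz":0,"claw":0},
    {"dx":0,"dy":0,"dz":0,"rx":0,"ry":0,"rz":0,"claw":0},
    {"dx":0,"dy":0,"dz":0,"rx":0,"ry":0,"rz":0,"claw":0},
    {"dx":0,"dy":0,"dz":0,"rx":0,"ry":0,"rz":0,"claw":0},
    {"dx":0,"dy":0,"dz":0,"rx":0,"ry":0,"rz":0,"claw":0},
    {"dx":0,"dy":0,"dz":0,"rx":0,"ry":0,"rz":0,"claw":0}
  ]
}}

```text
time_s: 29.82
tool_pos: [474.7, 277.1, 27.9]
eef_rot: [[-0.815, 0.101, -0.571], [0.083, 0.995, 0.058], [0.574, 0.0, -0.819]]
force: [0.0, 1.6, 1.0]
gripper_width: 0.524
grip_force: 61.8
```

Emit:
{"op": "play_rows", "data": {
  "series": [
    {"dx":0,"dy":0,"dz":0,"rx":0,"ry":0,"rz":0,"claw":0.78},
    {"dx":0,"dy":0,"dz":0,"rx":0,"ry":0,"rz":0,"claw":0.78},
    {"dx":0,"dy":0,"dz":0,"rx":0,"ry":0,"rz":0,"claw":0.78},
    {"dx":0,"dy":0,"dz":0,"rx":0,"ry":0,"rz":0,"claw":0.78},
    {"dx":0,"dy":0,"dz":-0.01,"rx":0,"ry":0,"rz":0,"claw":0.78},
    {"dx":0,"dy":0,"dz":-0.02,"rx":0,"ry":0,"rz":0,"claw":0.78},
    {"dx":0,"dy":0,"dz":-0.03,"rx":0,"ry":0,"rz":0,"claw":0.78},
    {"dx":0,"dy":0,"dz":-0.03,"rx":0,"ry":0,"rz":0,"claw":0.78},
    {"dx":0,"dy":0,"dz":-0.03,"rx":0,"ry":0,"rz":0,"claw":1},
    {"dx":0,"dy":0,"dz":-0.03,"rx":0,"ry":0,"rz":0,"claw":1}
  ]
}}

```text
time_s: 30.65
tool_pos: [561.2, 267.8, 152.4]
eef_rot: [[-0.815, 0.101, -0.571], [0.083, 0.995, 0.058], [0.574, -0.0, -0.819]]
force: [0.7, 0.1, 0.1]
gripper_width: 1.0
grip_force: 0.0
```

```bash
cat >> h.py <<'E'
def lying(n):
    "mean colour along the axis line of cradle n (far..near), side+top, to see the spool"
    p,_,W=feeder();im=snapshot('side')
    return [im[int(round(b)),int(round(a))].tolist() for a,b in (w2px('side',W([-33+k,{1:-112.5,2:-17.5,3:77.5}[n],69])) for k in(-52,-42,-30,-15,0,15,30,42,52))]
E
python3 - <<'E'
from h import *
print(lying(3));track('top');track('side')
T,R=pick((461.3,-213.5),110);o=get_obs();print(o['tool_pos'],o['joints'].round(2))
Rn=np.array(o['eef_rot']);rv=Ro.from_matrix(Rn.T@R).as_rotvec();print(rv,np.linalg.norm(rv))
print(T, 'world',(T-o['tool_pos']).round(0),'cur frame',(Rn.T@(T-o['tool_pos'])).round(0),'pick frame',(R.T@(T-o['tool_pos'])).round(0))
E
```

```text
[[89, 86, 86], [108, 106, 101], [228, 226, 210], [226, 225, 207], [225, 223, 205], [227, 225, 208], [226, 225, 207], [172, 169, 157], [126, 122, 119]]
top 1 0.61 shift px -14 10
top 2 0.92 shift px -8 -13
top 3 1.0 shift px 0 0
side 1 0.17 shift px -14 -16
side 2 0.93 shift px 5 -12
side 3 1.0 shift px 0 0
[563.42622547 268.41468944 153.35996188] [-0.05  0.82 -0.53  1.28  0.03  1.62  0.93]
[ 0.34998812 -1.0772569   1.9379814 ] 2.2447151331805664
[ 486.45328209 -145.94547095   96.4747264 ] world [ -77. -414.  -57.] cur frame [  -4. -420.   65.] pick frame [-192.   72.  373.]
```

Spool 1 lies in cradle 3. Spool 2 has been knocked aside but is still upright, so I'm refining its position.

```bash
cat >> h.py <<'E'
def hole(u,v,r=9,im=None):
    im=snapshot('top') if im is None else im
    g=cv2.cvtColor(im,cv2.COLOR_RGB2GRAY)[v-r:v+r+1,u-r:u+r+1].astype(float)
    w=np.clip(45-g,0,None);w[np.hypot(*np.mgrid[-r:r+1,-r:r+1])>r]=0
    yy,xx=np.mgrid[-r:r+1,-r:r+1];return u+(w*xx).sum()/w.sum(),v+(w*yy).sum()/w.sum()
E
python3 - <<'E'
from h import *
im0=cv2.imread('pics/top0.png')[:,:,::-1].copy();im=snapshot('top')
for a in((326,225),(372,229),(424,241)): q=hole(*a,6,im0);print('ref',q,px2w('top',*q,88))
q=hole(364,216,6,im);print('now2',q,px2w('top',*q,88))
q=hole(424,241,6,im);print('now3',q,px2w('top',*q,88))
cv2.imwrite('pics/t7.png',cv2.resize(im[140:290,300:480,::-1],None,fx=4,fy=4,interpolation=cv2.INTER_CUBIC))
E
```

```text
ref (np.float64(325.51729106628244), np.float64(225.06772334293947)) [463.45663906 -81.05791304  88.        ]
ref (np.float64(372.04243281471), np.float64(228.6166902404526)) [ 462.33824709 -212.20912089   88.        ]
ref (np.float64(423.5128552097429), np.float64(240.872801082544)) [ 437.52639498 -357.89688158   88.        ]
now2 (np.float64(363.7113884555382), np.float64(215.44305772230888)) [ 498.26573196 -186.95784772   88.        ]
now3 (np.float64(423.5263929618768), np.float64(240.85190615835776)) [ 437.58779585 -357.93328927   88.        ]
```

View pics/t7.png

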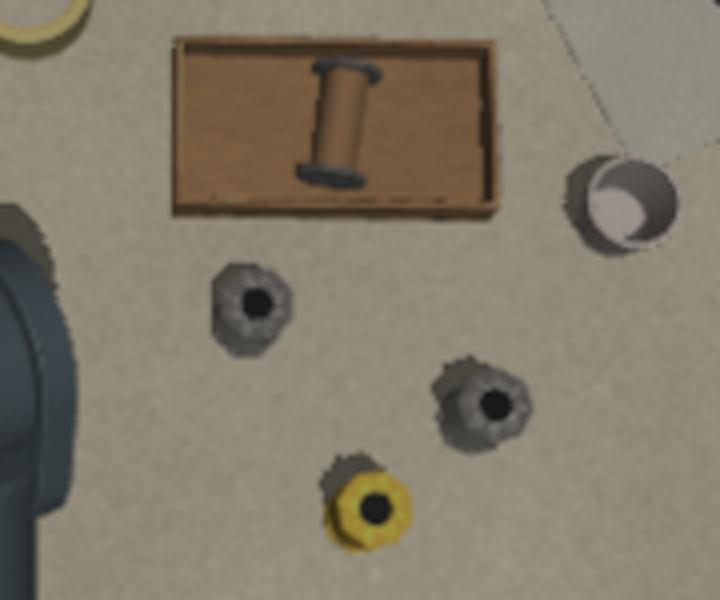

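Spool 2 stands upright at crop (258,302), with its hole at about (363.7,215.4), so it's at world (498,-187). Spool 3 is unchanged. Next I move over for spool 2.

Emit:
{"op": "play_rows", "data": {
  "series": [
    {"dx":0,"dy":-0.02,"dz":0,"rx":0,"ry":0,"rz":0,"claw":1},
    {"dx":0,"dy":-0.04,"dz":0,"rx":0,"ry":0,"rz":0,"claw":1},
    {"dx":0,"dy":-0.04,"dz":0,"rx":0,"ry":0,"rz":0,"claw":1},
    {"dx":0,"dy":-0.04,"dz":0,"rx":0,"ry":0,"rz":0,"claw":1},
    {"dx":0,"dy":-0.04,"dz":0,"rx":0,"ry":0,"rz":0,"claw":1},
    {"dx":0,"dy":-0.04,"dz":0,"rx":0,"ry":0,"rz":0,"claw":1},
    {"dx":0,"dy":-0.04,"dz":0,"rx":0,"ry":0,"rz":0,"claw":1},
    {"dx":0,"dy":-0.04,"dz":0,"rx":0,"ry":0,"rz":0,"claw":1},
    {"dx":0,"dy":-0.04,"dz":0,"rx":0,"ry":0,"rz":0,"claw":1},
    {"dx":0,"dy":-0.03,"dz":0,"rx":0,"ry":0,"rz":0,"claw":1}
  ]
}}

```text
time_s: 31.68
tool_pos: [519.9, -104.1, 149.0]
eef_rot: [[-0.812, 0.103, -0.575], [0.086, 0.995, 0.057], [0.578, -0.003, -0.816]]
force: [-0.4, -0.1, -0.3]
gripper_width: 1.004
grip_force: 0.0
```

Emit:
{"op": "play_rows", "data": {
  "series": [
    {"dx":0,"dy":0,"dz":0,"rx":0.0184,"ry":-0.0567,"rz":0.102,"claw":1},
    {"dx":0,"dy":0,"dz":0,"rx":0.0184,"ry":-0.0567,"rz":0.102,"claw":1},
    {"dx":0,"dy":0,"dz":0,"rx":0.0184,"ry":-0.0567,"rz":0.102,"claw":1},
    {"dx":0,"dy":0,"dz":0,"rx":0.0184,"ry":-0.0567,"rz":0.102,"claw":1},
    {"dx":0,"dy":0,"dz":0,"rx":0.0184,"ry":-0.0567,"rz":0.102,"claw":1},
    {"dx":0,"dy":0,"dz":0,"rx":0.0184,"ry":-0.0567,"rz":0.102,"claw":1},
    {"dx":0,"dy":0,"dz":0,"rx":0.0184,"ry":-0.0567,"rz":0.102,"claw":1},
    {"dx":0,"dy":0,"dz":0,"rx":0.0184,"ry":-0.0567,"rz":0.102,"claw":1},
    {"dx":0,"dy":0,"dz":0,"rx":0.0184,"ry":-0.0567,"rz":0.102,"claw":1},
    {"dx":0,"dy":0,"dz":0,"rx":0.0184,"ry":-0.0567,"rz":0.102,"claw":1}
  ]
}}

```text
time_s: 32.52
tool_pos: [520.5, -99.8, 149.3]
eef_rot: [[-0.545, 0.807, -0.229], [0.813, 0.44, -0.383], [-0.208, -0.395, -0.895]]
force: [0.4, 0.8, 0.2]
gripper_width: 0.999
grip_force: 0.0
```

Emit:
{"op": "play_rows", "data": {
  "series": [
    {"dx":0,"dy":0,"dz":0,"rx":0.0184,"ry":-0.0567,"rz":0.102,"claw":1},
    {"dx":0,"dy":0,"dz":0,"rx":0.0184,"ry":-0.0567,"rz":0.102,"claw":1},
    {"dx":0,"dy":0,"dz":0,"rx":0.0184,"ry":-0.0567,"rz":0.102,"claw":1},
    {"dx":0,"dy":0,"dz":0,"rx":0.0184,"ry":-0.0567,"rz":0.102,"claw":1},
    {"dx":0,"dy":0,"dz":0,"rx":0.0184,"ry":-0.0567,"rz":0.102,"claw":1},
    {"dx":0,"dy":0,"dz":0,"rx":0.0184,"ry":-0.0567,"rz":0.102,"claw":1},
    {"dx":0,"dy":0,"dz":0,"rx":0.0184,"ry":-0.0567,"rz":0.102,"claw":1},
    {"dx":0,"dy":0,"dz":0,"rx":0.0184,"ry":-0.0567,"rz":0.102,"claw":1},
    {"dx":0,"dy":0,"dz":0,"rx":0.0184,"ry":-0.0567,"rz":0.102,"claw":1},
    {"dx":0,"dy":0,"dz":0,"rx":0,"ry":0,"rz":0,"claw":1}
  ]
}}

```text
time_s: 33.35
tool_pos: [520.8, -97.9, 147.0]
eef_rot: [[0.186, 0.939, -0.289], [0.536, -0.344, -0.771], [-0.823, -0.011, -0.567]]
force: [1.0, 1.3, -1.0]
gripper_width: 1.003
grip_force: 0.0
```

Run:
```python
from h import *
T,R=pick((498.3,-187),110);print(T,rel(T,R));o=get_obs();print(o['tool_pos'],o['joints'].round(2),o['force'])
```

```text
[ 523.45328209 -119.44547095   96.4747264 ] (array([30.5, 10.5, 44.4]), array([-0.002,  0.008,  0.012]))
[520.76498161 -97.94508218 146.95097314] [-0.29  0.62 -0.02  1.77  0.71  1.51 -0.99] [ 1.02370437  1.33133206 -1.04843596]
```

Emit:
{"op": "play_rows", "data": {
  "series": [
    {"dx":0.01,"dy":0.0035,"dz":0.015,"rx":-0.002,"ry":0.008,"rz":0.012,"claw":1},
    {"dx":0.01,"dy":0.0035,"dz":0.015,"rx":0,"ry":0,"rz":0,"claw":1},
    {"dx":0.01,"dy":0.0035,"dz":0.014,"rx":0,"ry":0,"rz":0,"claw":1},
    {"dx":0,"dy":0,"dz":0,"rx":0,"ry":0,"rz":0,"claw":1},
    {"dx":0,"dy":0,"dz":0,"rx":0,"ry":0,"rz":0,"claw":1},
    {"dx":0,"dy":0,"dz":0,"rx":0,"ry":0,"rz":0,"claw":1},
    {"dx":0,"dy":0,"dz":0,"rx":0,"ry":0,"rz":0,"claw":1},
    {"dx":0,"dy":0,"dz":0,"rx":0,"ry":0,"rz":0,"claw":1},
    {"dx":0,"dy":0,"dz":0,"rx":0,"ry":0,"rz":0,"claw":1},
    {"dx":0,"dy":0,"dz":0,"rx":0,"ry":0,"rz":0,"claw":1}
  ]
}}

```text
time_s: 34.18
tool_pos: [526.6, -120.9, 101.2]
eef_rot: [[0.208, 0.936, -0.283], [0.539, -0.351, -0.766], [-0.816, 0.007, -0.577]]
force: [-0.6, -0.6, -0.6]
gripper_width: 1.002
grip_force: 0.0
```

Run:
```python
from h import *
T,R=pick((498.3,-187),110);print(T,rel(T,R));print(hole(364,215,6))
```

```text
[ 523.45328209 -119.44547095   96.4747264 ] (array([ 4. , -3.5,  2.6]), array([ 0.002, -0.005, -0.007]))
(np.float64(363.56972789115645), np.float64(215.51020408163265))
```

Spool 2 is still in place, so I advance and grip.

Emit:
{"op": "play_rows", "data": {
  "series": [
    {"dx":0.004,"dy":-0.0035,"dz":0.0,"rx":0.002,"ry":-0.005,"rz":-0.007,"claw":1},
    {"dx":0,"dy":0,"dz":0.03,"rx":0,"ry":0,"rz":0,"claw":1},
    {"dx":0,"dy":0,"dz":0.03,"rx":0,"ry":0,"rz":0,"claw":1},
    {"dx":0,"dy":0,"dz":0.025,"rx":0,"ry":0,"rz":0,"claw":1},
    {"dx":0,"dy":0,"dz":0.018,"rx":0,"ry":0,"rz":0,"claw":1},
    {"dx":0,"dy":0,"dz":0.008,"rx":0,"ry":0,"rz":0,"claw":1},
    {"dx":0,"dy":0,"dz":0,"rx":0,"ry":0,"rz":0,"claw":1},
    {"dx":0,"dy":0,"dz":0,"rx":0,"ry":0,"rz":0,"claw":1},
    {"dx":0,"dy":0,"dz":0,"rx":0,"ry":0,"rz":0,"claw":1},
    {"dx":0,"dy":0,"dz":0,"rx":0,"ry":0,"rz":0,"claw":1}
  ]
}}

```text
time_s: 35.07
tool_pos: [493.6, -201.3, 34.2]
eef_rot: [[0.2, 0.938, -0.284], [0.539, -0.347, -0.768], [-0.819, 0.0, -0.574]]
force: [-0.7, 0.6, 0.6]
gripper_width: 1.002
grip_force: 0.0
```

Run:
```python
from h import *
T,R=pick((498.3,-187),0);print(T,rel(T,R));print(get_obs()['force'])
```

```text
[ 492.01167948 -203.88863226   33.3813184 ] (array([-1.1, -0.6,  2.9]), array([ 0.002, -0.001,  0.001]))
[-0.66368772  0.61640252  0.57377942]
```

Close, then lift.

Emit:
{"op": "play_rows", "data": {
  "series": [
    {"dx":-0.001,"dy":-0.0005,"dz":0.003,"rx":0,"ry":0,"rz":0,"claw":1},
    {"dx":0,"dy":0,"dz":0,"rx":0,"ry":0,"rz":0,"claw":1},
    {"dx":0,"dy":0,"dz":0,"rx":0,"ry":0,"rz":0,"claw":0},
    {"dx":0,"dy":0,"dz":0,"rx":0,"ry":0,"rz":0,"claw":0},
    {"dx":0,"dy":0,"dz":0,"rx":0,"ry":0,"rz":0,"claw":0},
    {"dx":0,"dy":0,"dz":0,"rx":0,"ry":0,"rz":0,"claw":0},
    {"dx":0,"dy":0,"dz":0,"rx":0,"ry":0,"rz":0,"claw":0},
    {"dx":0,"dy":0,"dz":0,"rx":0,"ry":0,"rz":0,"claw":0},
    {"dx":0,"dy":0,"dz":0,"rx":0,"ry":0,"rz":0,"claw":0},
    {"dx":0,"dy":0,"dz":0,"rx":0,"ry":0,"rz":0,"claw":0}
  ]
}}

```text
time_s: 35.9
tool_pos: [490.5, -205.7, 33.2]
eef_rot: [[0.199, 0.937, -0.287], [0.537, -0.349, -0.768], [-0.82, -0.001, -0.573]]
force: [0.9, 1.0, 1.9]
gripper_width: 0.524
grip_force: 60.9
```

Emit:
{"op": "play_rows", "data": {
  "series": [
    {"dx":-0.012,"dy":0,"dz":-0.009,"rx":0,"ry":0,"rz":0,"claw":0},
    {"dx":-0.025,"dy":0,"dz":-0.017,"rx":0,"ry":0,"rz":0,"claw":0},
    {"dx":-0.03,"dy":0,"dz":-0.021,"rx":0,"ry":0,"rz":0,"claw":0},
    {"dx":-0.03,"dy":0,"dz":-0.021,"rx":0,"ry":0,"rz":0,"claw":0},
    {"dx":0,"dy":0,"dz":0,"rx":-0.018,"ry":0.0568,"rz":-0.102,"claw":0},
    {"dx":0,"dy":0,"dz":0,"rx":-0.018,"ry":0.0568,"rz":-0.102,"claw":0},
    {"dx":0,"dy":0,"dz":0,"rx":-0.018,"ry":0.0568,"rz":-0.102,"claw":0},
    {"dx":0,"dy":0,"dz":0,"rx":-0.018,"ry":0.0568,"rz":-0.102,"claw":0},
    {"dx":0,"dy":0,"dz":0,"rx":-0.018,"ry":0.0568,"rz":-0.102,"claw":0},
    {"dx":0,"dy":0,"dz":0,"rx":-0.018,"ry":0.0568,"rz":-0.102,"claw":0}
  ]
}}

```text
time_s: 36.73
tool_pos: [489.6, -205.2, 150.9]
eef_rot: [[-0.315, 0.927, -0.202], [0.83, 0.166, -0.533], [-0.46, -0.335, -0.822]]
force: [0.3, 0.0, -1.4]
gripper_width: 0.525
grip_force: 61.2
```

Emit:
{"op": "play_rows", "data": {
  "series": [
    {"dx":0,"dy":0,"dz":0,"rx":-0.018,"ry":0.0568,"rz":-0.102,"claw":0},
    {"dx":0,"dy":0,"dz":0,"rx":-0.018,"ry":0.0568,"rz":-0.102,"claw":0},
    {"dx":0,"dy":0,"dz":0,"rx":-0.018,"ry":0.0568,"rz":-0.102,"claw":0},
    {"dx":0,"dy":0,"dz":0,"rx":-0.018,"ry":0.0568,"rz":-0.102,"claw":0},
    {"dx":0,"dy":0,"dz":0,"rx":-0.018,"ry":0.0568,"rz":-0.102,"claw":0},
    {"dx":0,"dy":0,"dz":0,"rx":-0.018,"ry":0.0568,"rz":-0.102,"claw":0},
    {"dx":0,"dy":0,"dz":0,"rx":-0.018,"ry":0.0568,"rz":-0.102,"claw":0},
    {"dx":0,"dy":0,"dz":0,"rx":-0.018,"ry":0.0568,"rz":-0.102,"claw":0},
    {"dx":0,"dy":0,"dz":0,"rx":-0.018,"ry":0.0568,"rz":-0.102,"claw":0},
    {"dx":0,"dy":0,"dz":0,"rx":-0.018,"ry":0.0568,"rz":-0.102,"claw":0}
  ]
}}

```text
time_s: 37.57
tool_pos: [489.7, -206.3, 151.0]
eef_rot: [[-0.833, 0.33, -0.444], [0.382, 0.924, -0.031], [0.4, -0.195, -0.896]]
force: [0.5, -0.7, -1.6]
gripper_width: 0.524
grip_force: 61.2
```

Emit:
{"op": "play_rows", "data": {
  "series": [
    {"dx":0,"dy":0,"dz":0,"rx":-0.018,"ry":0.0568,"rz":-0.102,"claw":0},
    {"dx":0,"dy":0,"dz":0,"rx":-0.018,"ry":0.0568,"rz":-0.102,"claw":0},
    {"dx":0,"dy":0,"dz":0,"rx":-0.018,"ry":0.0568,"rz":-0.102,"claw":0},
    {"dx":0,"dy":0.015,"dz":0,"rx":0,"ry":0,"rz":0,"claw":0},
    {"dx":0.001,"dy":0.03,"dz":0,"rx":0,"ry":0,"rz":0,"claw":0},
    {"dx":0.001,"dy":0.035,"dz":0,"rx":0,"ry":0,"rz":0,"claw":0},
    {"dx":0.001,"dy":0.035,"dz":0,"rx":0,"ry":0,"rz":0,"claw":0},
    {"dx":0.001,"dy":0.035,"dz":0,"rx":0,"ry":0,"rz":0,"claw":0},
    {"dx":0.001,"dy":0.035,"dz":0,"rx":0,"ry":0,"rz":0,"claw":0},
    {"dx":0,"dy":0.02,"dz":0,"rx":0,"ry":0,"rz":0,"claw":0}
  ]
}}

```text
time_s: 38.4
tool_pos: [507.2, 5.0, 154.0]
eef_rot: [[-0.814, 0.101, -0.571], [0.081, 0.995, 0.06], [0.575, 0.003, -0.818]]
force: [-0.2, 1.1, -2.2]
gripper_width: 0.522
grip_force: 61.4
```

Run:
```python
from h import *
T2,R2=place(2,110,3);print(T2,rel(T2,R2));o=get_obs();print(o['tool_pos'],o['joints'].round(2),o['force'])
```

```text
[465.52209335 182.26721265 137.97865503] (array([ 39.1, 172.1,  47.5]), array([ 0.002, -0.001,  0.001]))
[507.18052508   5.04917707 153.95150559] [ 0.25  0.63 -0.4   1.57  0.09  1.58  1.3 ] [-0.17917881  1.05866966 -2.19754857]
```

Emit:
{"op": "play_rows", "data": {
  "series": [
    {"dx":0.004,"dy":0.018,"dz":0.005,"rx":0,"ry":0,"rz":0,"claw":0},
    {"dx":0.007,"dy":0.03,"dz":0.008,"rx":0,"ry":0,"rz":0,"claw":0},
    {"dx":0.007,"dy":0.033,"dz":0.009,"rx":0,"ry":0,"rz":0,"claw":0},
    {"dx":0.008,"dy":0.033,"dz":0.009,"rx":0,"ry":0,"rz":0,"claw":0},
    {"dx":0.007,"dy":0.03,"dz":0.008,"rx":0,"ry":0,"rz":0,"claw":0},
    {"dx":0.006,"dy":0.02,"dz":0.007,"rx":0,"ry":0,"rz":0,"claw":0},
    {"dx":0,"dy":0.008,"dz":0,"rx":0,"ry":0,"rz":0,"claw":0},
    {"dx":0,"dy":0,"dz":0,"rx":0,"ry":0,"rz":0,"claw":0},
    {"dx":0,"dy":0,"dz":0,"rx":0,"ry":0,"rz":0,"claw":0},
    {"dx":0,"dy":0,"dz":0,"rx":0,"ry":0,"rz":0,"claw":0}
  ]
}}

```text
time_s: 39.23
tool_pos: [469.2, 173.2, 138.1]
eef_rot: [[-0.814, 0.109, -0.57], [0.091, 0.994, 0.059], [0.573, -0.004, -0.819]]
force: [-1.4, -0.5, -1.7]
gripper_width: 0.524
grip_force: 61.4
```

Run:
```python
from h import *
_,R2=place(2);T=np.array([465.2,183.4,26.4])
for u in(40,3): print(rel(T+[0,0,u],R2))
print(get_obs()['tool_pos'],get_obs()['gripper_width'])
```

```text
(array([-36.9,   9.9,  61.7]), array([ 0.001,  0.   , -0.009]))
(array([-58.2,  10.1,  92. ]), array([ 0.001,  0.   , -0.009]))
[469.21754186 173.24195991 138.1469227 ] 0.5244377355231349
```

Emit:
{"op": "play_rows", "data": {
  "series": [
    {"dx":0,"dy":0.01,"dz":0,"rx":0,"ry":0,"rz":-0.009,"claw":0},
    {"dx":-0.006,"dy":0,"dz":0.01,"rx":0,"ry":0,"rz":0,"claw":0},
    {"dx":-0.009,"dy":0,"dz":0.015,"rx":0,"ry":0,"rz":0,"claw":0},
    {"dx":-0.009,"dy":0,"dz":0.015,"rx":0,"ry":0,"rz":0,"claw":0},
    {"dx":-0.009,"dy":0,"dz":0.015,"rx":0,"ry":0,"rz":0,"claw":0},
    {"dx":-0.004,"dy":0,"dz":0.007,"rx":0,"ry":0,"rz":0,"claw":0},
    {"dx":0,"dy":0,"dz":0,"rx":0,"ry":0,"rz":0,"claw":0},
    {"dx":0,"dy":0,"dz":0,"rx":0,"ry":0,"rz":0,"claw":0},
    {"dx":0,"dy":0,"dz":0,"rx":0,"ry":0,"rz":0,"claw":0},
    {"dx":0,"dy":0,"dz":0,"rx":0,"ry":0,"rz":0,"claw":0}
  ]
}}

```text
time_s: 40.07
tool_pos: [465.0, 187.0, 67.5]
eef_rot: [[-0.816, 0.098, -0.569], [0.078, 0.995, 0.06], [0.573, 0.005, -0.82]]
force: [-0.7, -0.0, -2.0]
gripper_width: 0.525
grip_force: 61.4
```

Run:
```python
from h import *
_,R2=place(2);T=np.array([465.2,183.4,26.4])
for u in(40,3): print(rel(T+[0,0,u],R2))
print(get_obs()['tool_pos'],get_obs()['gripper_width'])
```

```text
(array([-1.1, -3.5,  0.6]), array([0.003, 0.001, 0.005]))
(array([-22.2,  -3.7,  31. ]), array([0.003, 0.001, 0.005]))
[465.04736102 186.95968429  67.53887377] 0.5250902637467122
```

Emit:
{"op": "play_rows", "data": {
  "series": [
    {"dx":0,"dy":-0.0036,"dz":0,"rx":0.003,"ry":0.001,"rz":0.005,"claw":0},
    {"dx":-0.0035,"dy":0,"dz":0.005,"rx":0,"ry":0,"rz":0,"claw":0},
    {"dx":-0.0055,"dy":0,"dz":0.007,"rx":0,"ry":0,"rz":0,"claw":0},
    {"dx":-0.005,"dy":0,"dz":0.007,"rx":0,"ry":0,"rz":0,"claw":0},
    {"dx":-0.005,"dy":0,"dz":0.007,"rx":0,"ry":0,"rz":0,"claw":0},
    {"dx":-0.003,"dy":0,"dz":0.004,"rx":0,"ry":0,"rz":0,"claw":0},
    {"dx":0,"dy":0,"dz":0,"rx":0,"ry":0,"rz":0,"claw":0},
    {"dx":0,"dy":0,"dz":0,"rx":0,"ry":0,"rz":0,"claw":0},
    {"dx":0,"dy":0,"dz":0,"rx":0,"ry":0,"rz":0,"claw":0},
    {"dx":0,"dy":0,"dz":0,"rx":0,"ry":0,"rz":0,"claw":0}
  ]
}}

```text
time_s: 40.9
tool_pos: [464.4, 183.0, 29.4]
eef_rot: [[-0.814, 0.1, -0.572], [0.083, 0.995, 0.057], [0.575, -0.001, -0.818]]
force: [0.7, 0.1, -0.4]
gripper_width: 0.524
grip_force: 61.5
```

Run:
```python
from h import *
_,R2=place(2);T=np.array([465.2,183.4,26.4])
print(rel(T,R2))
print(get_obs()['tool_pos'],get_obs()['gripper_width'],get_obs()['force'])
```

```text
(array([-2.3,  0.5,  2. ]), array([-0.001, -0.002, -0.   ]))
[464.44414734 182.96184982  29.35104135] 0.5236315903035116 [ 0.66326976  0.11865016 -0.41285377]
```

Emit:
{"op": "play_rows", "data": {
  "series": [
    {"dx":-0.001,"dy":0.0003,"dz":0.001,"rx":0,"ry":0,"rz":0,"claw":0},
    {"dx":-0.001,"dy":0,"dz":0.001,"rx":0,"ry":0,"rz":0,"claw":0},
    {"dx":0,"dy":0,"dz":0,"rx":0,"ry":0,"rz":0,"claw":0},
    {"dx":0,"dy":0,"dz":0,"rx":0,"ry":0,"rz":0,"claw":0},
    {"dx":0,"dy":0,"dz":0,"rx":0,"ry":0,"rz":0,"claw":0},
    {"dx":0,"dy":0,"dz":0,"rx":0,"ry":0,"rz":0,"claw":0},
    {"dx":0,"dy":0,"dz":0,"rx":0,"ry":0,"rz":0,"claw":0},
    {"dx":0,"dy":0,"dz":0,"rx":0,"ry":0,"rz":0,"claw":0},
    {"dx":0,"dy":0,"dz":0,"rx":0,"ry":0,"rz":0,"claw":0},
    {"dx":0,"dy":0,"dz":0,"rx":0,"ry":0,"rz":0,"claw":0}
  ]
}}

```text
time_s: 41.73
tool_pos: [464.8, 182.9, 27.9]
eef_rot: [[-0.813, 0.1, -0.573], [0.083, 0.995, 0.056], [0.576, -0.002, -0.817]]
force: [-1.4, -1.4, 5.4]
gripper_width: 0.526
grip_force: 62.1
```

Emit:
{"op": "play_rows", "data": {
  "series": [
    {"dx":0,"dy":0,"dz":0,"rx":0,"ry":0,"rz":0,"claw":0.78},
    {"dx":0,"dy":0,"dz":0,"rx":0,"ry":0,"rz":0,"claw":0.78},
    {"dx":0,"dy":0,"dz":0,"rx":0,"ry":0,"rz":0,"claw":0.78},
    {"dx":0,"dy":0,"dz":0,"rx":0,"ry":0,"rz":0,"claw":0.78},
    {"dx":0,"dy":0,"dz":-0.01,"rx":0,"ry":0,"rz":0,"claw":0.78},
    {"dx":0,"dy":0,"dz":-0.02,"rx":0,"ry":0,"rz":0,"claw":0.78},
    {"dx":0,"dy":0,"dz":-0.03,"rx":0,"ry":0,"rz":0,"claw":0.78},
    {"dx":0,"dy":0,"dz":-0.03,"rx":0,"ry":0,"rz":0,"claw":0.78},
    {"dx":0,"dy":0,"dz":-0.03,"rx":0,"ry":0,"rz":0,"claw":1},
    {"dx":0,"dy":0,"dz":-0.03,"rx":0,"ry":0,"rz":0,"claw":1}
  ]
}}

```text
time_s: 42.57
tool_pos: [551.7, 174.5, 151.1]
eef_rot: [[-0.814, 0.101, -0.572], [0.083, 0.995, 0.057], [0.575, -0.001, -0.818]]
force: [-0.1, 0.5, -0.3]
gripper_width: 0.998
grip_force: 0.0
```

Run:
```python
from h import *
for n in(3,2): print([sum(c)//3 for c in lying(n)])
track('top')
q=hole(424,241,6);print(q,px2w('top',*q,88))
T,R=pick((437.5,-358),110);o=get_obs();print(T,o['tool_pos'],o['joints'].round(2));print((T-o['tool_pos']).round(0))
```

```text
[87, 104, 220, 218, 217, 219, 218, 164, 121]
[55, 107, 223, 222, 222, 223, 223, 161, 126]
top 1 0.53 shift px -1 16
top 2 0.36 shift px 11 7
top 3 1.0 shift px 0 0
(np.float64(423.51794071762873), np.float64(240.85803432137286)) [ 437.5689387  -357.91004041   88.        ]
[ 462.65328209 -290.44547095   96.4747264 ] [551.74712715 174.7191362  150.05150935] [ 0.03  0.75 -0.45  1.39  0.02  1.61  1.07]
[ -89. -465.  -54.]
```

Emit:
{"op": "play_rows", "data": {
  "series": [
    {"dx":0,"dy":-0.03,"dz":0,"rx":0,"ry":0,"rz":0,"claw":0.85},
    {"dx":0,"dy":-0.041,"dz":0,"rx":0,"ry":0,"rz":0,"claw":0.85},
    {"dx":0,"dy":-0.041,"dz":0,"rx":0,"ry":0,"rz":0,"claw":0.85},
    {"dx":0,"dy":-0.041,"dz":0,"rx":0,"ry":0,"rz":0,"claw":0.85},
    {"dx":0,"dy":-0.041,"dz":0,"rx":0,"ry":0,"rz":0,"claw":0.85},
    {"dx":0,"dy":-0.041,"dz":0,"rx":0,"ry":0,"rz":0,"claw":0.85},
    {"dx":0,"dy":-0.041,"dz":0,"rx":0,"ry":0,"rz":0,"claw":0.85},
    {"dx":0,"dy":-0.041,"dz":0,"rx":0,"ry":0,"rz":0,"claw":0.85},
    {"dx":0,"dy":-0.041,"dz":0,"rx":0,"ry":0,"rz":0,"claw":0.85},
    {"dx":0,"dy":-0.041,"dz":0,"rx":0,"ry":0,"rz":0,"claw":0.85}
  ]
}}

```text
time_s: 43.6
tool_pos: [508.3, -223.3, 148.3]
eef_rot: [[-0.812, 0.1, -0.576], [0.081, 0.995, 0.057], [0.579, -0.0, -0.816]]
force: [1.6, 0.3, -0.8]
gripper_width: 0.852
grip_force: 0.0
```

Emit:
{"op": "play_rows", "data": {
  "series": [
    {"dx":0,"dy":-0.03,"dz":0,"rx":0.0184,"ry":-0.0567,"rz":0.102,"claw":0.85},
    {"dx":0,"dy":-0.02,"dz":0,"rx":0.0184,"ry":-0.0567,"rz":0.102,"claw":0.85},
    {"dx":0,"dy":0,"dz":0,"rx":0.0184,"ry":-0.0567,"rz":0.102,"claw":0.85},
    {"dx":0,"dy":0,"dz":0,"rx":0.0184,"ry":-0.0567,"rz":0.102,"claw":0.85},
    {"dx":0,"dy":0,"dz":0,"rx":0.0184,"ry":-0.0567,"rz":0.102,"claw":0.85},
    {"dx":0,"dy":0,"dz":0,"rx":0.0184,"ry":-0.0567,"rz":0.102,"claw":0.85},
    {"dx":0,"dy":0,"dz":0,"rx":0.0184,"ry":-0.0567,"rz":0.102,"claw":0.85},
    {"dx":0,"dy":0,"dz":0,"rx":0.0184,"ry":-0.0567,"rz":0.102,"claw":0.85},
    {"dx":0,"dy":0,"dz":0,"rx":0.0184,"ry":-0.0567,"rz":0.102,"claw":0.85},
    {"dx":0,"dy":0,"dz":0,"rx":0.0184,"ry":-0.0567,"rz":0.102,"claw":0.85}
  ]
}}

```text
time_s: 44.43
tool_pos: [501.8, -271.2, 149.9]
eef_rot: [[-0.545, 0.806, -0.231], [0.813, 0.44, -0.383], [-0.207, -0.396, -0.895]]
force: [0.2, 0.4, 0.6]
gripper_width: 0.848
grip_force: 0.0
```

Emit:
{"op": "play_rows", "data": {
  "series": [
    {"dx":0,"dy":0,"dz":0,"rx":0.0184,"ry":-0.0567,"rz":0.102,"claw":0.85},
    {"dx":0,"dy":0,"dz":0,"rx":0.0184,"ry":-0.0567,"rz":0.102,"claw":0.85},
    {"dx":0,"dy":0,"dz":0,"rx":0.0184,"ry":-0.0567,"rz":0.102,"claw":0.85},
    {"dx":0,"dy":0,"dz":0,"rx":0.0184,"ry":-0.0567,"rz":0.102,"claw":0.85},
    {"dx":0,"dy":0,"dz":0,"rx":0.0184,"ry":-0.0567,"rz":0.102,"claw":0.85},
    {"dx":0,"dy":0,"dz":0,"rx":0.0184,"ry":-0.0567,"rz":0.102,"claw":0.85},
    {"dx":0,"dy":0,"dz":0,"rx":0.0184,"ry":-0.0567,"rz":0.102,"claw":0.85},
    {"dx":0,"dy":0,"dz":0,"rx":0.0184,"ry":-0.0567,"rz":0.102,"claw":0.85},
    {"dx":0,"dy":0,"dz":0,"rx":0.0184,"ry":-0.0567,"rz":0.102,"claw":0.85},
    {"dx":0,"dy":0,"dz":0,"rx":0,"ry":0,"rz":0,"claw":0.85}
  ]
}}

```text
time_s: 45.27
tool_pos: [502.9, -268.8, 147.4]
eef_rot: [[0.184, 0.939, -0.289], [0.537, -0.342, -0.771], [-0.823, -0.013, -0.568]]
force: [-0.5, 0.7, -0.6]
gripper_width: 0.854
grip_force: 0.0
```

Run:
```python
from h import *
T,R=pick((437.5,-358),110);print(T,rel(T,R));o=get_obs();print(o['tool_pos'],o['joints'].round(2),o['force']);track('side')
```

```text
[ 462.65328209 -290.44547095   96.4747264 ] (array([ 22.9, -29.7,  57.2]), array([-0.002,  0.007,  0.015]))
[ 502.85160558 -268.82830316  147.44238365] [-0.14  0.57  0.13  1.87  0.84  1.3  -0.86] [-0.47044421  0.65094477 -0.63178177]
side 1 0.07 shift px -12 -16
side 2 0.41 shift px 14 8
side 3 1.0 shift px 0 0
```

Emit:
{"op": "play_rows", "data": {
  "series": [
    {"dx":0.008,"dy":-0.01,"dz":0.01,"rx":-0.002,"ry":0.007,"rz":0.012,"claw":0.85},
    {"dx":0.008,"dy":-0.01,"dz":0.015,"rx":0,"ry":0,"rz":0,"claw":0.85},
    {"dx":0.007,"dy":-0.009,"dz":0.015,"rx":0,"ry":0,"rz":0,"claw":0.85},
    {"dx":0,"dy":0,"dz":0.015,"rx":0,"ry":0,"rz":0,"claw":0.85},
    {"dx":0,"dy":0,"dz":0,"rx":0,"ry":0,"rz":0,"claw":0.85},
    {"dx":0,"dy":0,"dz":0,"rx":0,"ry":0,"rz":0,"claw":0.85},
    {"dx":0,"dy":0,"dz":0,"rx":0,"ry":0,"rz":0,"claw":0.85},
    {"dx":0,"dy":0,"dz":0,"rx":0,"ry":0,"rz":0,"claw":0.85},
    {"dx":0,"dy":0,"dz":0,"rx":0,"ry":0,"rz":0,"claw":0.85},
    {"dx":0,"dy":0,"dz":0,"rx":0,"ry":0,"rz":0,"claw":0.85}
  ]
}}

```text
time_s: 46.15
tool_pos: [466.9, -291.1, 101.3]
eef_rot: [[0.206, 0.937, -0.283], [0.537, -0.35, -0.767], [-0.818, 0.006, -0.575]]
force: [0.2, -0.2, 0.1]
gripper_width: 0.85
grip_force: 0.0
```

Run:
```python
from h import *
T,R=pick((437.5,-358),110);print(T,rel(T,R));print(hole(424,241,6))
```

```text
[ 462.65328209 -290.44547095   96.4747264 ] (array([ 3.4, -4.2,  3.5]), array([ 0.002, -0.002, -0.005]))
(np.float64(423.53799392097267), np.float64(240.84954407294833))
```

Emit:
{"op": "play_rows", "data": {
  "series": [
    {"dx":0.0034,"dy":-0.004,"dz":0.0,"rx":0.002,"ry":-0.002,"rz":-0.005,"claw":0.85},
    {"dx":0,"dy":0,"dz":0.03,"rx":0,"ry":0,"rz":0,"claw":0.85},
    {"dx":0,"dy":0,"dz":0.03,"rx":0,"ry":0,"rz":0,"claw":0.85},
    {"dx":0,"dy":0,"dz":0.025,"rx":0,"ry":0,"rz":0,"claw":0.85},
    {"dx":0,"dy":0,"dz":0.018,"rx":0,"ry":0,"rz":0,"claw":0.85},
    {"dx":0,"dy":0,"dz":0.01,"rx":0,"ry":0,"rz":0,"claw":0.85},
    {"dx":0,"dy":0,"dz":0,"rx":0,"ry":0,"rz":0,"claw":0.85},
    {"dx":0,"dy":0,"dz":0,"rx":0,"ry":0,"rz":0,"claw":0.85},
    {"dx":0,"dy":0,"dz":0,"rx":0,"ry":0,"rz":0,"claw":0.85},
    {"dx":0,"dy":0,"dz":0,"rx":0,"ry":0,"rz":0,"claw":0.85}
  ]
}}

```text
time_s: 47.03
tool_pos: [432.3, -373.7, 33.6]
eef_rot: [[0.2, 0.938, -0.284], [0.538, -0.347, -0.768], [-0.819, 0.001, -0.574]]
force: [-0.2, 0.2, -0.0]
gripper_width: 0.852
grip_force: 0.0
```

Run:
```python
from h import *
T,R=pick((437.5,-358),0);print(T,rel(T,R));print(get_obs()['force'])
```

```text
[ 431.21167948 -374.88863226   33.3813184 ] (array([-0.6, -0.7,  1.4]), array([ 0.002, -0.001,  0.   ]))
[-0.24646673  0.2182517  -0.03501172]
```

Emit:
{"op": "play_rows", "data": {
  "series": [
    {"dx":-0.0005,"dy":-0.0007,"dz":0.0014,"rx":0,"ry":0,"rz":0,"claw":0.85},
    {"dx":0,"dy":0,"dz":0,"rx":0,"ry":0,"rz":0,"claw":0.85},
    {"dx":0,"dy":0,"dz":0,"rx":0,"ry":0,"rz":0,"claw":0},
    {"dx":0,"dy":0,"dz":0,"rx":0,"ry":0,"rz":0,"claw":0},
    {"dx":0,"dy":0,"dz":0,"rx":0,"ry":0,"rz":0,"claw":0},
    {"dx":0,"dy":0,"dz":0,"rx":0,"ry":0,"rz":0,"claw":0},
    {"dx":0,"dy":0,"dz":0,"rx":0,"ry":0,"rz":0,"claw":0},
    {"dx":0,"dy":0,"dz":0,"rx":0,"ry":0,"rz":0,"claw":0},
    {"dx":0,"dy":0,"dz":0,"rx":0,"ry":0,"rz":0,"claw":0},
    {"dx":0,"dy":0,"dz":0,"rx":0,"ry":0,"rz":0,"claw":0}
  ]
}}

```text
time_s: 47.87
tool_pos: [429.6, -376.2, 33.3]
eef_rot: [[0.2, 0.937, -0.287], [0.537, -0.35, -0.768], [-0.82, -0.0, -0.573]]
force: [0.3, 3.3, 3.1]
gripper_width: 0.525
grip_force: 60.9
```

Emit:
{"op": "play_rows", "data": {
  "series": [
    {"dx":-0.012,"dy":0,"dz":-0.009,"rx":0,"ry":0,"rz":0,"claw":0},
    {"dx":-0.025,"dy":0,"dz":-0.017,"rx":0,"ry":0,"rz":0,"claw":0},
    {"dx":-0.03,"dy":0,"dz":-0.021,"rx":0,"ry":0,"rz":0,"claw":0},
    {"dx":-0.03,"dy":0,"dz":-0.021,"rx":0,"ry":0,"rz":0,"claw":0},
    {"dx":0,"dy":0,"dz":0,"rx":-0.018,"ry":0.0568,"rz":-0.102,"claw":0},
    {"dx":0,"dy":0,"dz":0,"rx":-0.018,"ry":0.0568,"rz":-0.102,"claw":0},
    {"dx":0,"dy":0,"dz":0,"rx":-0.018,"ry":0.0568,"rz":-0.102,"claw":0},
    {"dx":0,"dy":0,"dz":0,"rx":-0.018,"ry":0.0568,"rz":-0.102,"claw":0},
    {"dx":0,"dy":0,"dz":0,"rx":-0.018,"ry":0.0568,"rz":-0.102,"claw":0},
    {"dx":0,"dy":0,"dz":0,"rx":-0.018,"ry":0.0568,"rz":-0.102,"claw":0}
  ]
}}

```text
time_s: 48.7
tool_pos: [427.9, -375.6, 150.4]
eef_rot: [[-0.314, 0.928, -0.202], [0.831, 0.165, -0.531], [-0.46, -0.335, -0.823]]
force: [0.0, 0.4, -2.0]
gripper_width: 0.524
grip_force: 61.2
```

Emit:
{"op": "play_rows", "data": {
  "series": [
    {"dx":0,"dy":0,"dz":0,"rx":-0.018,"ry":0.0568,"rz":-0.102,"claw":0},
    {"dx":0,"dy":0,"dz":0,"rx":-0.018,"ry":0.0568,"rz":-0.102,"claw":0},
    {"dx":0,"dy":0,"dz":0,"rx":-0.018,"ry":0.0568,"rz":-0.102,"claw":0},
    {"dx":0,"dy":0,"dz":0,"rx":-0.018,"ry":0.0568,"rz":-0.102,"claw":0},
    {"dx":0,"dy":0,"dz":0,"rx":-0.018,"ry":0.0568,"rz":-0.102,"claw":0},
    {"dx":0,"dy":0,"dz":0,"rx":-0.018,"ry":0.0568,"rz":-0.102,"claw":0},
    {"dx":0,"dy":0,"dz":0,"rx":-0.018,"ry":0.0568,"rz":-0.102,"claw":0},
    {"dx":0,"dy":0,"dz":0,"rx":-0.018,"ry":0.0568,"rz":-0.102,"claw":0},
    {"dx":0,"dy":0,"dz":0,"rx":-0.018,"ry":0.0568,"rz":-0.102,"claw":0},
    {"dx":0,"dy":0,"dz":0,"rx":-0.018,"ry":0.0568,"rz":-0.102,"claw":0}
  ]
}}

```text
time_s: 49.53
tool_pos: [428.1, -376.6, 150.4]
eef_rot: [[-0.833, 0.331, -0.443], [0.383, 0.923, -0.029], [0.4, -0.194, -0.896]]
force: [0.4, -0.3, -2.2]
gripper_width: 0.523
grip_force: 61.3
```

Emit:
{"op": "play_rows", "data": {
  "series": [
    {"dx":0,"dy":0,"dz":0,"rx":-0.018,"ry":0.0568,"rz":-0.102,"claw":0},
    {"dx":0,"dy":0,"dz":0,"rx":-0.018,"ry":0.0568,"rz":-0.102,"claw":0},
    {"dx":0,"dy":0,"dz":0,"rx":-0.018,"ry":0.0568,"rz":-0.102,"claw":0},
    {"dx":0,"dy":0.015,"dz":0,"rx":0,"ry":0,"rz":0,"claw":0},
    {"dx":0,"dy":0.03,"dz":0,"rx":0,"ry":0,"rz":0,"claw":0},
    {"dx":0,"dy":0.035,"dz":0,"rx":0,"ry":0,"rz":0,"claw":0},
    {"dx":0,"dy":0.035,"dz":0,"rx":0,"ry":0,"rz":0,"claw":0},
    {"dx":0,"dy":0.035,"dz":0,"rx":0,"ry":0,"rz":0,"claw":0},
    {"dx":0,"dy":0.035,"dz":0,"rx":0,"ry":0,"rz":0,"claw":0},
    {"dx":0,"dy":0.03,"dz":0,"rx":0,"ry":0,"rz":0,"claw":0}
  ]
}}

```text
time_s: 50.37
tool_pos: [451.5, -158.9, 150.4]
eef_rot: [[-0.814, 0.106, -0.571], [0.086, 0.994, 0.061], [0.574, 0.0, -0.819]]
force: [-0.1, 0.4, -2.1]
gripper_width: 0.523
grip_force: 61.5
```

Run:
```python
from h import *
T2,R2=place(1,110,3);print(T2,rel(T2,R2));o=get_obs();print(o['tool_pos'],o['joints'].round(2),o['force'])
```

```text
[455.94129637  87.75156141 137.97865503] (array([ 10.6, 245.8,  22.6]), array([ 0.003, -0.001, -0.004]))
[ 451.53754028 -158.91821521  150.38164632] [ 0.4   0.56 -0.25  1.66  0.15  1.55  1.56] [-0.11187789  0.4332002  -2.0742862 ]
```

Emit:
{"op": "play_rows", "data": {
  "series": [
    {"dx":0.001,"dy":0.03,"dz":0.002,"rx":0,"ry":0,"rz":0,"claw":0},
    {"dx":0.002,"dy":0.035,"dz":0.004,"rx":0,"ry":0,"rz":0,"claw":0},
    {"dx":0.002,"dy":0.035,"dz":0.004,"rx":0,"ry":0,"rz":0,"claw":0},
    {"dx":0.002,"dy":0.035,"dz":0.004,"rx":0,"ry":0,"rz":0,"claw":0},
    {"dx":0.002,"dy":0.035,"dz":0.004,"rx":0,"ry":0,"rz":0,"claw":0},
    {"dx":0.001,"dy":0.035,"dz":0.004,"rx":0,"ry":0,"rz":0,"claw":0},
    {"dx":0,"dy":0.025,"dz":0,"rx":0,"ry":0,"rz":0,"claw":0},
    {"dx":0,"dy":0.012,"dz":0,"rx":0,"ry":0,"rz":0,"claw":0},
    {"dx":0,"dy":0,"dz":0,"rx":0,"ry":0,"rz":0,"claw":0},
    {"dx":0,"dy":0,"dz":0,"rx":0,"ry":0,"rz":0,"claw":0}
  ]
}}

```text
time_s: 51.2
tool_pos: [456.9, 79.3, 138.3]
eef_rot: [[-0.814, 0.106, -0.571], [0.088, 0.994, 0.058], [0.574, -0.003, -0.819]]
force: [0.4, -1.0, -1.7]
gripper_width: 0.524
grip_force: 61.6
```

Emit:
{"op": "play_rows", "data": {
  "series": [
    {"dx":-0.006,"dy":0,"dz":0.009,"rx":0,"ry":0,"rz":0,"claw":0},
    {"dx":-0.009,"dy":0,"dz":0.013,"rx":0,"ry":0,"rz":0,"claw":0},
    {"dx":-0.009,"dy":0,"dz":0.013,"rx":0,"ry":0,"rz":0,"claw":0},
    {"dx":-0.009,"dy":0,"dz":0.013,"rx":0,"ry":0,"rz":0,"claw":0},
    {"dx":0,"dy":0,"dz":0,"rx":0,"ry":0,"rz":0,"claw":0},
    {"dx":0,"dy":0,"dz":0,"rx":0,"ry":0,"rz":0,"claw":0},
    {"dx":0,"dy":0,"dz":0,"rx":0,"ry":0,"rz":0,"claw":0},
    {"dx":0,"dy":0,"dz":0,"rx":0,"ry":0,"rz":0,"claw":0},
    {"dx":0,"dy":0,"dz":0,"rx":0,"ry":0,"rz":0,"claw":0},
    {"dx":0,"dy":0,"dz":0,"rx":0,"ry":0,"rz":0,"claw":0}
  ]
}}

```text
time_s: 52.03
tool_pos: [457.3, 80.5, 81.2]
eef_rot: [[-0.815, 0.106, -0.569], [0.088, 0.994, 0.06], [0.572, -0.001, -0.82]]
force: [0.3, -0.3, -2.1]
gripper_width: 0.529
grip_force: 61.6
```

Run:
```python
from h import *
_,R2=place(1);T=np.array([455.7,88.4,26.8])
for u in(40,3): print(rel(T+[0,0,u],R2))
print(get_obs()['tool_pos'],get_obs()['gripper_width'])
```

```text
(array([-6.2,  7.7, 13.2]), array([ 0.003,  0.001, -0.005]))
(array([-27.4,   7.7,  43.5]), array([ 0.003,  0.001, -0.005]))
[457.30740435  80.50005404  81.2019632 ] 0.5286871034296133
```

Emit:
{"op": "play_rows", "data": {
  "series": [
    {"dx":0,"dy":0.0077,"dz":0,"rx":0.003,"ry":0.001,"rz":-0.005,"claw":0},
    {"dx":0,"dy":0,"dz":0,"rx":0,"ry":0,"rz":0,"claw":0},
    {"dx":-0.006,"dy":0,"dz":0.01,"rx":0,"ry":0,"rz":0,"claw":0},
    {"dx":-0.006,"dy":0,"dz":0.01,"rx":0,"ry":0,"rz":0,"claw":0},
    {"dx":-0.0055,"dy":0,"dz":0.009,"rx":0,"ry":0,"rz":0,"claw":0},
    {"dx":-0.0055,"dy":0,"dz":0.008,"rx":0,"ry":0,"rz":0,"claw":0},
    {"dx":-0.003,"dy":0,"dz":0.005,"rx":0,"ry":0,"rz":0,"claw":0},
    {"dx":0,"dy":0,"dz":0,"rx":0,"ry":0,"rz":0,"claw":0},
    {"dx":0,"dy":0,"dz":0,"rx":0,"ry":0,"rz":0,"claw":0},
    {"dx":0,"dy":0,"dz":0,"rx":0,"ry":0,"rz":0,"claw":0}
  ]
}}

```text
time_s: 52.87
tool_pos: [454.7, 88.5, 31.3]
eef_rot: [[-0.814, 0.1, -0.572], [0.082, 0.995, 0.057], [0.575, -0.0, -0.818]]
force: [-0.1, 0.1, -2.3]
gripper_width: 0.524
grip_force: 61.8
```

Run:
```python
from h import *
_,R2=place(1);T=np.array([455.7,88.4,26.8])
print(rel(T,R2))
o=get_obs();print(o['tool_pos'],o['gripper_width'],o['grip_force'],o['force'])
```

```text
(array([-3.4,  0. ,  3.1]), array([-0.001, -0.002,  0.   ]))
[454.68120911  88.47048997  31.27849192] 0.5236177646989971 61.76859140396118 [-0.07915769  0.14300796 -2.29429127]
```

Emit:
{"op": "play_rows", "data": {
  "series": [
    {"dx":-0.0014,"dy":0,"dz":0.0012,"rx":0,"ry":0,"rz":0,"claw":0},
    {"dx":-0.0014,"dy":0,"dz":0.0012,"rx":0,"ry":0,"rz":0,"claw":0},
    {"dx":0,"dy":0,"dz":0,"rx":0,"ry":0,"rz":0,"claw":0},
    {"dx":0,"dy":0,"dz":0,"rx":0,"ry":0,"rz":0,"claw":0},
    {"dx":0,"dy":0,"dz":0,"rx":0,"ry":0,"rz":0,"claw":0},
    {"dx":0,"dy":0,"dz":0,"rx":0,"ry":0,"rz":0,"claw":0},
    {"dx":0,"dy":0,"dz":0,"rx":0,"ry":0,"rz":0,"claw":0},
    {"dx":0,"dy":0,"dz":0,"rx":0,"ry":0,"rz":0,"claw":0},
    {"dx":0,"dy":0,"dz":0,"rx":0,"ry":0,"rz":0,"claw":0},
    {"dx":0,"dy":0,"dz":0,"rx":0,"ry":0,"rz":0,"claw":0}
  ]
}}

```text
time_s: 53.7
tool_pos: [455.5, 88.3, 27.6]
eef_rot: [[-0.814, 0.1, -0.572], [0.082, 0.995, 0.057], [0.575, -0.0, -0.818]]
force: [1.1, -0.2, -1.7]
gripper_width: 0.521
grip_force: 61.8
```

Emit:
{"op": "play_rows", "data": {
  "series": [
    {"dx":-0.0006,"dy":0,"dz":0.0008,"rx":0,"ry":0,"rz":0,"claw":0},
    {"dx":0,"dy":0,"dz":0,"rx":0,"ry":0,"rz":0,"claw":0},
    {"dx":0,"dy":0,"dz":0,"rx":0,"ry":0,"rz":0,"claw":0.78},
    {"dx":0,"dy":0,"dz":0,"rx":0,"ry":0,"rz":0,"claw":0.78},
    {"dx":0,"dy":0,"dz":0,"rx":0,"ry":0,"rz":0,"claw":0.78},
    {"dx":0,"dy":0,"dz":0,"rx":0,"ry":0,"rz":0,"claw":0.78},
    {"dx":0,"dy":0,"dz":-0.01,"rx":0,"ry":0,"rz":0,"claw":0.78},
    {"dx":0,"dy":0,"dz":-0.02,"rx":0,"ry":0,"rz":0,"claw":0.78},
    {"dx":0,"dy":0,"dz":-0.03,"rx":0,"ry":0,"rz":0,"claw":0.78},
    {"dx":0,"dy":0,"dz":-0.03,"rx":0,"ry":0,"rz":0,"claw":0.78}
  ]
}}

```text
time_s: 54.53
tool_pos: [506.8, 83.0, 101.3]
eef_rot: [[-0.813, 0.1, -0.574], [0.082, 0.995, 0.057], [0.576, -0.001, -0.817]]
force: [0.2, -1.1, 0.1]
gripper_width: 0.78
grip_force: 0.0
```

Emit:
{"op": "play_rows", "data": {
  "series": [
    {"dx":0,"dy":0,"dz":-0.03,"rx":0,"ry":0,"rz":0,"claw":0.3},
    {"dx":0,"dy":0,"dz":-0.03,"rx":0,"ry":0,"rz":0,"claw":0.3},
    {"dx":0,"dy":-0.04,"dz":0,"rx":0,"ry":0,"rz":0,"claw":0.3},
    {"dx":0,"dy":-0.04,"dz":0,"rx":0,"ry":0,"rz":0,"claw":0.3},
    {"dx":0,"dy":-0.04,"dz":0,"rx":0,"ry":0,"rz":0,"claw":0.3},
    {"dx":0,"dy":-0.04,"dz":0,"rx":0,"ry":0,"rz":0,"claw":0.3},
    {"dx":0,"dy":-0.04,"dz":0,"rx":0,"ry":0,"rz":0,"claw":0.3},
    {"dx":0,"dy":0,"dz":0,"rx":0,"ry":0,"rz":0,"claw":0.3},
    {"dx":0,"dy":0,"dz":0,"rx":0,"ry":0,"rz":0,"claw":0.3},
    {"dx":0,"dy":0,"dz":0,"rx":0,"ry":0,"rz":0,"claw":0.3}
  ]
}}

```text
time_s: 55.37
tool_pos: [521.5, -118.9, 149.9]
eef_rot: [[-0.814, 0.102, -0.571], [0.083, 0.995, 0.059], [0.574, 0.001, -0.819]]
force: [1.1, 0.5, -0.4]
gripper_width: 0.3
grip_force: 0.0
```

Run:
```python
from h import *
for n in(3,2,1): print([sum(c)//3 for c in lying(n)])
prof()
p,_,W=feeder();im=snapshot('top')[:,:,::-1];a=cv2.resize(im[155:255,170:300],None,fx=4,fy=4,interpolation=cv2.INTER_CUBIC)
s=snapshot('side')[:,:,::-1];b=cv2.resize(s[115:225,210:330],None,fx=2.25*400/247.5,fy=400/110,interpolation=cv2.INTER_CUBIC)
b=cv2.resize(s[120:220,214:284+20],(280,400-100),interpolation=cv2.INTER_CUBIC)
b=cv2.copyMakeBorder(b,0,100,0,0,cv2.BORDER_CONSTANT)
cv2.imwrite('pics/fin.png',np.hstack([a,b]))
# lane ridges now off: off pos = on - 10 in feeder y; measured grips on: l2 (586,172.8)
print(W([77.5,-114.7-4,43]),rel(W([77.5,-118,80]),down(np.pi/2+p[2])),get_obs()['tool_pos'])
```

```text
[93, 112, 230, 228, 226, 229, 228, 175, 130]
[59, 115, 232, 231, 232, 231, 232, 173, 133]
[68, 117, 231, 231, 231, 231, 231, 196, 132]
main [67, 23, 24, 29, 50, 78, 78, 76, 74, 67, 78, 78, 65, 58, 114]
l3 [64, 24, 24, 31, 52, 76, 81, 85, 87, 78, 75, 79, 64, 59, 110]
l2 [45, 25, 25, 29, 51, 76, 78, 74, 75, 68, 78, 80, 66, 73, 120]
l1 [78, 25, 24, 30, 49, 73, 81, 80, 79, 73, 71, 78, 66, 67, 116]
[574.82229085  69.46914309  43.        ] (array([-68.5, 192. ,  36.9]), array([-0.001, -0.612,  0.003])) [ 521.52189415 -117.53516956  149.50836973]
```

View pics/fin.png

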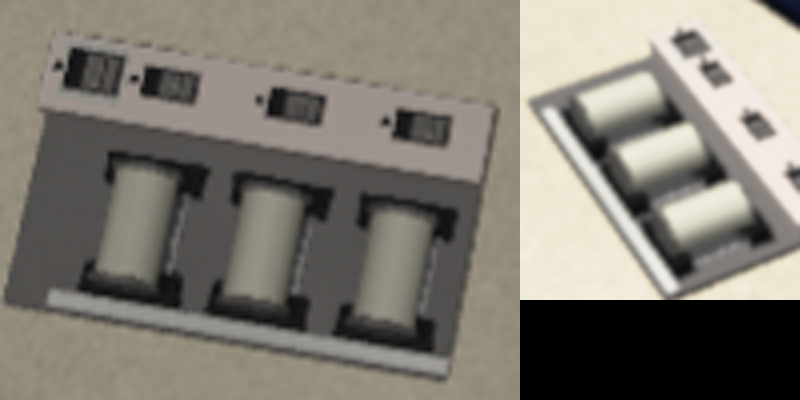

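All three full spools lie in their cradles (crop x of about 140, 265 and 395), and all switches are still off. Next I turn the lanes on, starting with lane 1.

Emit:
{"op": "play_rows", "data": {
  "series": [
    {"dx":0,"dy":0,"dz":0,"rx":0,"ry":-0.122,"rz":0,"claw":0.3},
    {"dx":0,"dy":0,"dz":0,"rx":0,"ry":-0.122,"rz":0,"claw":0.3},
    {"dx":0,"dy":0,"dz":0,"rx":0,"ry":-0.122,"rz":0,"claw":0.3},
    {"dx":0,"dy":0,"dz":0,"rx":0,"ry":-0.122,"rz":0,"claw":0.3},
    {"dx":0,"dy":0,"dz":0,"rx":0,"ry":-0.123,"rz":0,"claw":0.3},
    {"dx":-0.01,"dy":0.03,"dz":0,"rx":0,"ry":0,"rz":0,"claw":0.3},
    {"dx":-0.01,"dy":0.04,"dz":0,"rx":0,"ry":0,"rz":0,"claw":0.3},
    {"dx":-0.01,"dy":0.04,"dz":0,"rx":0,"ry":0,"rz":0,"claw":0.3},
    {"dx":-0.005,"dy":0.04,"dz":0,"rx":0,"ry":0,"rz":0,"claw":0.3},
    {"dx":0,"dy":0.03,"dz":0,"rx":0,"ry":0,"rz":0,"claw":0.3}
  ]
}}

```text
time_s: 56.5
tool_pos: [575.1, 61.5, 150.1]
eef_rot: [[-0.995, 0.096, 0.001], [0.096, 0.995, 0.002], [-0.001, 0.002, -1.0]]
force: [0.2, 0.2, -0.2]
gripper_width: 0.301
grip_force: 0.0
```

Emit:
{"op": "play_rows", "data": {
  "series": [
    {"dx":0,"dy":0,"dz":0.025,"rx":0,"ry":0,"rz":0,"claw":0.3},
    {"dx":0,"dy":0,"dz":0.025,"rx":0,"ry":0,"rz":0,"claw":0.3},
    {"dx":0,"dy":0,"dz":0.02,"rx":0,"ry":0,"rz":0,"claw":0.3},
    {"dx":0,"dy":0,"dz":0,"rx":0,"ry":0,"rz":0,"claw":0.3},
    {"dx":0,"dy":0,"dz":0,"rx":0,"ry":0,"rz":0,"claw":0.3},
    {"dx":0,"dy":0,"dz":0,"rx":0,"ry":0,"rz":0,"claw":0.3},
    {"dx":0,"dy":0,"dz":0,"rx":0,"ry":0,"rz":0,"claw":0.3},
    {"dx":0,"dy":0,"dz":0,"rx":0,"ry":0,"rz":0,"claw":0.3},
    {"dx":0,"dy":0,"dz":0,"rx":0,"ry":0,"rz":0,"claw":0.3},
    {"dx":0,"dy":0,"dz":0,"rx":0,"ry":0,"rz":0,"claw":0.3}
  ]
}}

```text
time_s: 57.33
tool_pos: [574.7, 56.2, 80.3]
eef_rot: [[-0.995, 0.101, 0.0], [0.101, 0.995, -0.0], [-0.0, -0.0, -1.0]]
force: [-0.3, 0.4, 0.7]
gripper_width: 0.305
grip_force: 0.0
```

```bash
cat >> h.py <<'E'
def sw(y,z=43,x=77.3):
    p,_,W=feeder();o=get_obs();print(rel(W([x,y,z]),down(np.pi/2+p[2])),np.round(o['tool_pos'],1),np.round(o['force'],1))
E
python3 -c "
from h import *
sw(-119.5)"
```

```text
(array([ 1.5, 12.4, 37.3]), array([-0.,  0.,  0.])) [574.7  56.2  80.3] [-0.3  0.4  0.7]
```

Emit:
{"op": "play_rows", "data": {
  "series": [
    {"dx":0.0015,"dy":0.0124,"dz":0,"rx":0,"ry":0,"rz":0,"claw":0.3},
    {"dx":0,"dy":0,"dz":0.01,"rx":0,"ry":0,"rz":0,"claw":0.3},
    {"dx":0,"dy":0,"dz":0.01,"rx":0,"ry":0,"rz":0,"claw":0.3},
    {"dx":0,"dy":0,"dz":0.008,"rx":0,"ry":0,"rz":0,"claw":0.3},
    {"dx":0,"dy":0,"dz":0,"rx":0,"ry":0,"rz":0,"claw":0.3},
    {"dx":0,"dy":0,"dz":0,"rx":0,"ry":0,"rz":0,"claw":0.3},
    {"dx":0,"dy":0,"dz":0,"rx":0,"ry":0,"rz":0,"claw":0.3},
    {"dx":0,"dy":0,"dz":0,"rx":0,"ry":0,"rz":0,"claw":0.3},
    {"dx":0,"dy":0,"dz":0,"rx":0,"ry":0,"rz":0,"claw":0.3},
    {"dx":0,"dy":0,"dz":0,"rx":0,"ry":0,"rz":0,"claw":0.3}
  ]
}}

```text
time_s: 58.17
tool_pos: [574.2, 68.7, 51.7]
eef_rot: [[-0.995, 0.101, -0.0], [0.101, 0.995, -0.0], [0.0, -0.0, -1.0]]
force: [-0.9, -0.5, 0.1]
gripper_width: 0.305
grip_force: 0.0
```

```bash
python3 -c "
from h import *
sw(-119.5)"
```

```text
(array([-0.4,  0. ,  8.7]), array([-0., -0.,  0.])) [574.2  68.7  51.7] [-0.9 -0.5  0.1]
```

Lower, close, drag +9 mm, open and lift. Then go to lane 2.

Emit:
{"op": "play_rows", "data": {
  "series": [
    {"dx":0,"dy":0,"dz":0.0045,"rx":0,"ry":0,"rz":0,"claw":0.3},
    {"dx":0,"dy":0,"dz":0.004,"rx":0,"ry":0,"rz":0,"claw":0.3},
    {"dx":0,"dy":0,"dz":0,"rx":0,"ry":0,"rz":0,"claw":0.3},
    {"dx":0,"dy":0,"dz":0,"rx":0,"ry":0,"rz":0,"claw":0.3},
    {"dx":0,"dy":0,"dz":0,"rx":0,"ry":0,"rz":0,"claw":0},
    {"dx":0,"dy":0,"dz":0,"rx":0,"ry":0,"rz":0,"claw":0},
    {"dx":0,"dy":0,"dz":0,"rx":0,"ry":0,"rz":0,"claw":0},
    {"dx":0,"dy":0,"dz":0,"rx":0,"ry":0,"rz":0,"claw":0},
    {"dx":0,"dy":0,"dz":0,"rx":0,"ry":0,"rz":0,"claw":0},
    {"dx":0,"dy":0,"dz":0,"rx":0,"ry":0,"rz":0,"claw":0}
  ]
}}

```text
time_s: 59.0
tool_pos: [573.9, 70.4, 42.9]
eef_rot: [[-0.995, 0.099, -0.001], [0.099, 0.995, 0.002], [0.001, 0.001, -1.0]]
force: [0.0, 4.8, -0.6]
gripper_width: 0.028
grip_force: 58.8
```

Emit:
{"op": "play_rows", "data": {
  "series": [
    {"dx":0,"dy":0.003,"dz":0,"rx":0,"ry":0,"rz":0,"claw":0},
    {"dx":0,"dy":0.003,"dz":0,"rx":0,"ry":0,"rz":0,"claw":0},
    {"dx":0,"dy":0.003,"dz":0,"rx":0,"ry":0,"rz":0,"claw":0},
    {"dx":0,"dy":0,"dz":0,"rx":0,"ry":0,"rz":0,"claw":0},
    {"dx":0,"dy":0,"dz":0,"rx":0,"ry":0,"rz":0,"claw":0.3},
    {"dx":0,"dy":0,"dz":0,"rx":0,"ry":0,"rz":0,"claw":0.3},
    {"dx":0,"dy":0,"dz":0,"rx":0,"ry":0,"rz":0,"claw":0.3},
    {"dx":0,"dy":0,"dz":-0.01,"rx":0,"ry":0,"rz":0,"claw":0.3},
    {"dx":0,"dy":0,"dz":-0.01,"rx":0,"ry":0,"rz":0,"claw":0.3},
    {"dx":0,"dy":0,"dz":0,"rx":0,"ry":0,"rz":0,"claw":0.3}
  ]
}}

```text
time_s: 59.83
tool_pos: [577.0, 78.1, 65.6]
eef_rot: [[-0.995, 0.101, 0.004], [0.101, 0.995, 0.0], [-0.004, 0.001, -1.0]]
force: [0.6, 0.6, 1.4]
gripper_width: 0.302
grip_force: 0.0
```

Emit:
{"op": "play_rows", "data": {
  "series": [
    {"dx":0,"dy":0.02,"dz":0,"rx":0,"ry":0,"rz":0,"claw":0.3},
    {"dx":0,"dy":0.03,"dz":0,"rx":0,"ry":0,"rz":0,"claw":0.3},
    {"dx":0,"dy":0.025,"dz":0,"rx":0,"ry":0,"rz":0,"claw":0.3},
    {"dx":0,"dy":0.011,"dz":0,"rx":0,"ry":0,"rz":0,"claw":0.3},
    {"dx":0,"dy":0,"dz":0,"rx":0,"ry":0,"rz":0,"claw":0.3},
    {"dx":0,"dy":0,"dz":0,"rx":0,"ry":0,"rz":0,"claw":0.3},
    {"dx":0,"dy":0,"dz":0,"rx":0,"ry":0,"rz":0,"claw":0.3},
    {"dx":0,"dy":0,"dz":0,"rx":0,"ry":0,"rz":0,"claw":0.3},
    {"dx":0,"dy":0,"dz":0,"rx":0,"ry":0,"rz":0,"claw":0.3},
    {"dx":0,"dy":0,"dz":0,"rx":0,"ry":0,"rz":0,"claw":0.3}
  ]
}}

```text
time_s: 60.67
tool_pos: [583.5, 161.4, 62.6]
eef_rot: [[-0.995, 0.103, -0.002], [0.103, 0.995, -0.001], [0.001, -0.001, -1.0]]
force: [-0.1, 0.2, -0.1]
gripper_width: 0.299
grip_force: 0.0
```

```bash
python3 -c "
from h import *
sw(-24.5);prof()"
```

```text
(array([-0.5,  1.9, 19.6]), array([-0.001, -0.001, -0.002])) [583.5 161.4  62.6] [-0.1  0.2 -0.1]
main [65, 23, 24, 27, 49, 77, 76, 74, 73, 65, 75, 76, 64, 57, 111]
l3 [62, 24, 24, 30, 50, 74, 78, 82, 84, 76, 73, 76, 62, 56, 103]
l2 [53, 54, 53, 53, 53, 53, 53, 53, 53, 53, 52, 51, 51, 51, 50]
l1 [42, 29, 39, 40, 41, 43, 41, 40, 38, 29, 17, 15, 17, 42, 98]
```

Lane 1 is on. The ridge sat about 2.5 mm further in +y, so I correct for that on lane 2.

Emit:
{"op": "play_rows", "data": {
  "series": [
    {"dx":-0.0005,"dy":0.0042,"dz":0,"rx":0,"ry":0,"rz":-0.002,"claw":0.3},
    {"dx":0,"dy":0,"dz":0.007,"rx":0,"ry":0,"rz":0,"claw":0.3},
    {"dx":0,"dy":0,"dz":0.007,"rx":0,"ry":0,"rz":0,"claw":0.3},
    {"dx":0,"dy":0,"dz":0.0055,"rx":0,"ry":0,"rz":0,"claw":0.3},
    {"dx":0,"dy":0,"dz":0,"rx":0,"ry":0,"rz":0,"claw":0.3},
    {"dx":0,"dy":0,"dz":0,"rx":0,"ry":0,"rz":0,"claw":0.3},
    {"dx":0,"dy":0,"dz":0,"rx":0,"ry":0,"rz":0,"claw":0},
    {"dx":0,"dy":0,"dz":0,"rx":0,"ry":0,"rz":0,"claw":0},
    {"dx":0,"dy":0,"dz":0,"rx":0,"ry":0,"rz":0,"claw":0},
    {"dx":0,"dy":0,"dz":0,"rx":0,"ry":0,"rz":0,"claw":0}
  ]
}}

```text
time_s: 61.55
tool_pos: [584.1, 166.0, 43.3]
eef_rot: [[-0.995, 0.099, -0.002], [0.099, 0.995, -0.002], [0.002, -0.002, -1.0]]
force: [-0.9, -2.5, 1.3]
gripper_width: 0.029
grip_force: 58.9
```

Emit:
{"op": "play_rows", "data": {
  "series": [
    {"dx":0,"dy":0,"dz":0,"rx":0,"ry":0,"rz":0,"claw":0},
    {"dx":0,"dy":0.003,"dz":0,"rx":0,"ry":0,"rz":0,"claw":0},
    {"dx":0,"dy":0.003,"dz":0,"rx":0,"ry":0,"rz":0,"claw":0},
    {"dx":0,"dy":0.003,"dz":0,"rx":0,"ry":0,"rz":0,"claw":0},
    {"dx":0,"dy":0,"dz":0,"rx":0,"ry":0,"rz":0,"claw":0.3},
    {"dx":0,"dy":0,"dz":0,"rx":0,"ry":0,"rz":0,"claw":0.3},
    {"dx":0,"dy":0,"dz":0,"rx":0,"ry":0,"rz":0,"claw":0.3},
    {"dx":0,"dy":0,"dz":-0.01,"rx":0,"ry":0,"rz":0,"claw":0.3},
    {"dx":0,"dy":0,"dz":-0.01,"rx":0,"ry":0,"rz":0,"claw":0.3},
    {"dx":0,"dy":0,"dz":0,"rx":0,"ry":0,"rz":0,"claw":0.3}
  ]
}}

```text
time_s: 62.38
tool_pos: [587.3, 177.9, 66.4]
eef_rot: [[-0.995, 0.098, 0.004], [0.098, 0.995, 0.002], [-0.004, 0.002, -1.0]]
force: [0.7, -0.4, 1.5]
gripper_width: 0.3
grip_force: 0.0
```

Emit:
{"op": "play_rows", "data": {
  "series": [
    {"dx":0,"dy":0.02,"dz":0,"rx":0,"ry":0,"rz":0,"claw":0.3},
    {"dx":0,"dy":0.03,"dz":0,"rx":0,"ry":0,"rz":0,"claw":0.3},
    {"dx":0,"dy":0.025,"dz":0,"rx":0,"ry":0,"rz":0,"claw":0.3},
    {"dx":0,"dy":0.011,"dz":0,"rx":0,"ry":0,"rz":0,"claw":0.3},
    {"dx":0,"dy":0,"dz":0,"rx":0,"ry":0,"rz":0,"claw":0.3},
    {"dx":0,"dy":0,"dz":0,"rx":0,"ry":0,"rz":0,"claw":0.3},
    {"dx":0,"dy":0,"dz":0,"rx":0,"ry":0,"rz":0,"claw":0.3},
    {"dx":0,"dy":0,"dz":0,"rx":0,"ry":0,"rz":0,"claw":0.3},
    {"dx":0,"dy":0,"dz":0,"rx":0,"ry":0,"rz":0,"claw":0.3},
    {"dx":0,"dy":0,"dz":0,"rx":0,"ry":0,"rz":0,"claw":0.3}
  ]
}}

```text
time_s: 63.22
tool_pos: [593.9, 260.0, 63.1]
eef_rot: [[-0.995, 0.101, -0.001], [0.101, 0.995, -0.001], [0.001, -0.002, -1.0]]
force: [-0.6, 0.4, 0.2]
gripper_width: 0.302
grip_force: 0.0
```

```bash
python3 -c "
from h import *
sw(72.5);prof()"
```

```text
(array([-0.1, -0.3, 20.1]), array([-0.002, -0.001,  0.   ])) [593.9 260.   63.1] [-0.6  0.4  0.2]
main [50, 51, 52, 53, 53, 54, 54, 55, 55, 55, 55, 55, 56, 56, 56]
l3 [56, 56, 55, 55, 55, 54, 54, 53, 52, 52, 52, 52, 51, 50, 50]
l2 [31, 33, 40, 42, 44, 40, 38, 40, 39, 28, 16, 15, 16, 32, 59]
l1 [84, 57, 76, 78, 82, 85, 81, 78, 76, 55, 28, 25, 27, 54, 114]
```

Emit:
{"op": "play_rows", "data": {
  "series": [
    {"dx":0,"dy":-0.0005,"dz":0,"rx":0,"ry":0,"rz":0,"claw":0.3},
    {"dx":0,"dy":0,"dz":0.007,"rx":0,"ry":0,"rz":0,"claw":0.3},
    {"dx":0,"dy":0,"dz":0.007,"rx":0,"ry":0,"rz":0,"claw":0.3},
    {"dx":0,"dy":0,"dz":0.006,"rx":0,"ry":0,"rz":0,"claw":0.3},
    {"dx":0,"dy":0,"dz":0,"rx":0,"ry":0,"rz":0,"claw":0.3},
    {"dx":0,"dy":0,"dz":0,"rx":0,"ry":0,"rz":0,"claw":0.3},
    {"dx":0,"dy":0,"dz":0,"rx":0,"ry":0,"rz":0,"claw":0},
    {"dx":0,"dy":0,"dz":0,"rx":0,"ry":0,"rz":0,"claw":0},
    {"dx":0,"dy":0,"dz":0,"rx":0,"ry":0,"rz":0,"claw":0},
    {"dx":0,"dy":0,"dz":0,"rx":0,"ry":0,"rz":0,"claw":0}
  ]
}}

```text
time_s: 64.1
tool_pos: [593.3, 260.1, 43.3]
eef_rot: [[-0.995, 0.099, -0.002], [0.099, 0.995, -0.002], [0.002, -0.003, -1.0]]
force: [-0.9, -2.4, 1.4]
gripper_width: 0.029
grip_force: 58.9
```

Emit:
{"op": "play_rows", "data": {
  "series": [
    {"dx":0,"dy":0,"dz":0,"rx":0,"ry":0,"rz":0,"claw":0},
    {"dx":0,"dy":0.003,"dz":0,"rx":0,"ry":0,"rz":0,"claw":0},
    {"dx":0,"dy":0.003,"dz":0,"rx":0,"ry":0,"rz":0,"claw":0},
    {"dx":0,"dy":0.003,"dz":0,"rx":0,"ry":0,"rz":0,"claw":0},
    {"dx":0,"dy":0,"dz":0,"rx":0,"ry":0,"rz":0,"claw":0.3},
    {"dx":0,"dy":0,"dz":0,"rx":0,"ry":0,"rz":0,"claw":0.3},
    {"dx":0,"dy":0,"dz":0,"rx":0,"ry":0,"rz":0,"claw":0.3},
    {"dx":0,"dy":0,"dz":-0.015,"rx":0,"ry":0,"rz":0,"claw":0.3},
    {"dx":0,"dy":0,"dz":-0.03,"rx":0,"ry":0,"rz":0,"claw":0.3},
    {"dx":0,"dy":0,"dz":-0.03,"rx":0,"ry":0,"rz":0,"claw":0.3}
  ]
}}

```text
time_s: 64.93
tool_pos: [593.3, 270.6, 118.5]
eef_rot: [[-0.995, 0.098, -0.004], [0.098, 0.995, -0.001], [0.004, -0.001, -1.0]]
force: [-0.1, 0.3, 0.2]
gripper_width: 0.301
grip_force: 0.0
```

Emit:
{"op": "play_rows", "data": {
  "series": [
    {"dx":0.04,"dy":0,"dz":0,"rx":0,"ry":0,"rz":0,"claw":0.3},
    {"dx":0.04,"dy":-0.01,"dz":0,"rx":0,"ry":0,"rz":0,"claw":0.3},
    {"dx":0.03,"dy":-0.02,"dz":0,"rx":0,"ry":0,"rz":0,"claw":0.3},
    {"dx":0,"dy":-0.04,"dz":0,"rx":0,"ry":0,"rz":0,"claw":0.3},
    {"dx":0,"dy":-0.04,"dz":0,"rx":0,"ry":0,"rz":0,"claw":0.3},
    {"dx":0,"dy":-0.04,"dz":0,"rx":0,"ry":0,"rz":0,"claw":0.3},
    {"dx":0,"dy":-0.02,"dz":0,"rx":0,"ry":0,"rz":0,"claw":0.3},
    {"dx":0,"dy":0,"dz":0,"rx":0,"ry":0,"rz":0,"claw":0.3},
    {"dx":0,"dy":0,"dz":0,"rx":0,"ry":0,"rz":0,"claw":0.3},
    {"dx":0,"dy":0,"dz":0,"rx":0,"ry":0,"rz":0,"claw":0.3}
  ]
}}

```text
time_s: 65.77
tool_pos: [469.1, 113.8, 119.6]
eef_rot: [[-0.995, 0.097, 0.001], [0.097, 0.995, 0.001], [-0.001, 0.001, -1.0]]
force: [-0.1, -0.2, -0.8]
gripper_width: 0.298
grip_force: 0.0
```

```bash
python3 -c "
from h import *
sw(130,80);prof()"
```

```text
(array([-110.2,  214.8,   40. ]), array([0.001, 0.001, 0.004])) [469.1 113.8 119.6] [-0.1 -0.2 -0.8]
main [63, 22, 22, 26, 48, 75, 75, 72, 72, 64, 74, 74, 63, 56, 109]
l3 [71, 59, 76, 75, 73, 68, 66, 77, 72, 51, 25, 24, 26, 43, 77]
l2 [62, 62, 63, 64, 65, 66, 66, 66, 65, 58, 50, 55, 56, 56, 56]
l1 [41, 28, 38, 39, 41, 46, 59, 73, 74, 54, 28, 24, 26, 53, 111]
```

Lanes 1, 2 and 3 are on and main is still off. The main switch is last.

Emit:
{"op": "play_rows", "data": {
  "series": [
    {"dx":-0.01,"dy":0.02,"dz":0,"rx":0,"ry":0,"rz":0,"claw":0.3},
    {"dx":-0.018,"dy":0.035,"dz":0,"rx":0,"ry":0,"rz":0,"claw":0.3},
    {"dx":-0.018,"dy":0.035,"dz":0,"rx":0,"ry":0,"rz":0,"claw":0.3},
    {"dx":-0.018,"dy":0.035,"dz":0,"rx":0,"ry":0,"rz":0,"claw":0.3},
    {"dx":-0.018,"dy":0.035,"dz":0,"rx":0,"ry":0,"rz":0,"claw":0.3},
    {"dx":-0.018,"dy":0.035,"dz":0,"rx":0,"ry":0,"rz":0,"claw":0.3},
    {"dx":-0.01,"dy":0.019,"dz":0,"rx":0,"ry":0,"rz":0.004,"claw":0.3},
    {"dx":0,"dy":0,"dz":0.02,"rx":0,"ry":0,"rz":0,"claw":0.3},
    {"dx":0,"dy":0,"dz":0.02,"rx":0,"ry":0,"rz":0,"claw":0.3},
    {"dx":0,"dy":0,"dz":0,"rx":0,"ry":0,"rz":0,"claw":0.3}
  ]
}}

```text
time_s: 66.65
tool_pos: [594.8, 316.0, 73.5]
eef_rot: [[-0.995, 0.098, -0.009], [0.098, 0.995, -0.003], [0.009, -0.003, -1.0]]
force: [-1.7, -1.6, -2.1]
gripper_width: 0.301
grip_force: 0.0
```

Emit:
{"op": "play_rows", "data": {
  "series": [
    {"dx":0,"dy":0,"dz":0,"rx":0,"ry":0,"rz":0,"claw":0.3},
    {"dx":0,"dy":0,"dz":0,"rx":0,"ry":0,"rz":0,"claw":0.3},
    {"dx":0,"dy":0,"dz":0,"rx":0,"ry":0,"rz":0,"claw":0.3},
    {"dx":0,"dy":0,"dz":0,"rx":0,"ry":0,"rz":0,"claw":0.3},
    {"dx":0,"dy":0,"dz":0,"rx":0,"ry":0,"rz":0,"claw":0.3},
    {"dx":0,"dy":0,"dz":0,"rx":0,"ry":0,"rz":0,"claw":0.3},
    {"dx":0,"dy":0,"dz":0,"rx":0,"ry":0,"rz":0,"claw":0.3},
    {"dx":0,"dy":0,"dz":0,"rx":0,"ry":0,"rz":0,"claw":0.3},
    {"dx":0,"dy":0,"dz":0,"rx":0,"ry":0,"rz":0,"claw":0.3},
    {"dx":0,"dy":0,"dz":0,"rx":0,"ry":0,"rz":0,"claw":0.3}
  ]
}}

```text
time_s: 67.48
tool_pos: [598.7, 314.1, 78.2]
eef_rot: [[-0.995, 0.102, -0.001], [0.102, 0.995, -0.0], [0.001, -0.001, -1.0]]
force: [-0.1, 0.6, -1.0]
gripper_width: 0.299
grip_force: 0.0
```

```bash
python3 -c "
from h import *
sw(130);prof()"
```

```text
(array([-0.7,  2.9, 35.2]), array([-0.001, -0.001, -0.002])) [598.7 314.1  78.2] [-0.1  0.6 -1. ]
main [58, 58, 58, 58, 57, 57, 57, 56, 56, 55, 55, 54, 53, 52, 51]
l3 [46, 45, 44, 44, 42, 40, 39, 37, 33, 28, 22, 17, 17, 29, 56]
l2 [31, 32, 40, 42, 44, 41, 38, 41, 39, 27, 17, 15, 15, 33, 79]
l1 [85, 57, 76, 79, 83, 87, 82, 80, 77, 56, 28, 25, 28, 55, 115]
```

Emit:
{"op": "play_rows", "data": {
  "series": [
    {"dx":-0.0007,"dy":0.0029,"dz":0,"rx":0,"ry":0,"rz":-0.002,"claw":0.3},
    {"dx":0,"dy":0,"dz":0.01,"rx":0,"ry":0,"rz":0,"claw":0.3},
    {"dx":0,"dy":0,"dz":0.01,"rx":0,"ry":0,"rz":0,"claw":0.3},
    {"dx":0,"dy":0,"dz":0.007,"rx":0,"ry":0,"rz":0,"claw":0.3},
    {"dx":0,"dy":0,"dz":0,"rx":0,"ry":0,"rz":0,"claw":0.3},
    {"dx":0,"dy":0,"dz":0,"rx":0,"ry":0,"rz":0,"claw":0.3},
    {"dx":0,"dy":0,"dz":0,"rx":0,"ry":0,"rz":0,"claw":0.3},
    {"dx":0,"dy":0,"dz":0,"rx":0,"ry":0,"rz":0,"claw":0.3},
    {"dx":0,"dy":0,"dz":0,"rx":0,"ry":0,"rz":0,"claw":0.3},
    {"dx":0,"dy":0,"dz":0,"rx":0,"ry":0,"rz":0,"claw":0.3}
  ]
}}

```text
time_s: 68.37
tool_pos: [600.1, 317.2, 51.7]
eef_rot: [[-0.995, 0.1, -0.0], [0.1, 0.995, 0.0], [0.0, 0.0, -1.0]]
force: [-0.2, -0.5, -0.2]
gripper_width: 0.299
grip_force: 0.0
```

```bash
python3 -c "
from h import *
sw(130)"
```

```text
(array([ 0.4, -0.3,  8.7]), array([ 0., -0.,  0.])) [600.1 317.2  51.7] [-0.2 -0.5 -0.2]
```

Emit:
{"op": "play_rows", "data": {
  "series": [
    {"dx":0,"dy":0,"dz":0.0045,"rx":0,"ry":0,"rz":0,"claw":0.3},
    {"dx":0,"dy":0,"dz":0.004,"rx":0,"ry":0,"rz":0,"claw":0.3},
    {"dx":0,"dy":0,"dz":0,"rx":0,"ry":0,"rz":0,"claw":0.3},
    {"dx":0,"dy":0,"dz":0,"rx":0,"ry":0,"rz":0,"claw":0.3},
    {"dx":0,"dy":0,"dz":0,"rx":0,"ry":0,"rz":0,"claw":0},
    {"dx":0,"dy":0,"dz":0,"rx":0,"ry":0,"rz":0,"claw":0},
    {"dx":0,"dy":0,"dz":0,"rx":0,"ry":0,"rz":0,"claw":0},
    {"dx":0,"dy":0,"dz":0,"rx":0,"ry":0,"rz":0,"claw":0},
    {"dx":0,"dy":0,"dz":0,"rx":0,"ry":0,"rz":0,"claw":0},
    {"dx":0,"dy":0,"dz":0,"rx":0,"ry":0,"rz":0,"claw":0}
  ]
}}

```text
time_s: 69.2
tool_pos: [599.7, 317.3, 42.8]
eef_rot: [[-0.995, 0.1, -0.001], [0.1, 0.995, 0.0], [0.001, -0.0, -1.0]]
force: [-0.4, 0.5, 1.0]
gripper_width: 0.034
grip_force: 58.8
```

Emit:
{"op": "play_rows", "data": {
  "series": [
    {"dx":0,"dy":0.003,"dz":0,"rx":0,"ry":0,"rz":0,"claw":0},
    {"dx":0,"dy":0.003,"dz":0,"rx":0,"ry":0,"rz":0,"claw":0},
    {"dx":0,"dy":0.003,"dz":0,"rx":0,"ry":0,"rz":0,"claw":0},
    {"dx":0,"dy":0,"dz":0,"rx":0,"ry":0,"rz":0,"claw":0},
    {"dx":0,"dy":0,"dz":0,"rx":0,"ry":0,"rz":0,"claw":0.3},
    {"dx":0,"dy":0,"dz":0,"rx":0,"ry":0,"rz":0,"claw":0.3},
    {"dx":0,"dy":0,"dz":0,"rx":0,"ry":0,"rz":0,"claw":0.3},
    {"dx":0,"dy":0,"dz":-0.015,"rx":0,"ry":0,"rz":0,"claw":0.3},
    {"dx":0,"dy":0,"dz":-0.03,"rx":0,"ry":0,"rz":0,"claw":0.3},
    {"dx":0,"dy":0,"dz":-0.03,"rx":0,"ry":0,"rz":0,"claw":0.3}
  ]
}}

```text
time_s: 70.03
tool_pos: [599.6, 325.1, 117.7]
eef_rot: [[-0.995, 0.1, -0.004], [0.1, 0.995, -0.002], [0.004, -0.002, -1.0]]
force: [-0.3, 0.1, 0.1]
gripper_width: 0.302
grip_force: 0.0
```

Emit:
{"op": "play_rows", "data": {
  "series": [
    {"dx":0.02,"dy":0,"dz":-0.03,"rx":0,"ry":0,"rz":0,"claw":0.3},
    {"dx":0.04,"dy":0,"dz":0,"rx":0,"ry":0,"rz":0,"claw":0.3},
    {"dx":0.04,"dy":0,"dz":0,"rx":0,"ry":0,"rz":0,"claw":0.3},
    {"dx":0.04,"dy":0,"dz":0,"rx":0,"ry":0,"rz":0,"claw":0.3},
    {"dx":0,"dy":-0.04,"dz":0,"rx":0,"ry":0,"rz":0,"claw":0.3},
    {"dx":0,"dy":-0.04,"dz":0,"rx":0,"ry":0,"rz":0,"claw":0.3},
    {"dx":0,"dy":-0.04,"dz":0,"rx":0,"ry":0,"rz":0,"claw":0.3},
    {"dx":0,"dy":-0.04,"dz":0,"rx":0,"ry":0,"rz":0,"claw":0.3},
    {"dx":0,"dy":-0.04,"dz":0,"rx":0,"ry":0,"rz":0,"claw":0.3},
    {"dx":0,"dy":-0.04,"dz":0,"rx":0,"ry":0,"rz":0,"claw":0.3}
  ]
}}

```text
time_s: 70.87
tool_pos: [437.3, 99.7, 149.3]
eef_rot: [[-0.995, 0.1, 0.001], [0.1, 0.995, -0.0], [-0.001, -0.0, -1.0]]
force: [1.4, -0.8, 0.5]
gripper_width: 0.301
grip_force: 0.0
```

Emit:
{"op": "play_rows", "data": {
  "series": [
    {"dx":0,"dy":-0.04,"dz":0,"rx":0,"ry":0,"rz":0,"claw":0.3},
    {"dx":0,"dy":-0.04,"dz":0,"rx":0,"ry":0,"rz":0,"claw":0.3},
    {"dx":0,"dy":-0.04,"dz":0,"rx":0,"ry":0,"rz":0,"claw":0.3},
    {"dx":0,"dy":-0.04,"dz":0,"rx":0,"ry":0,"rz":0,"claw":0.3},
    {"dx":0,"dy":-0.04,"dz":0,"rx":0,"ry":0,"rz":0,"claw":0.3},
    {"dx":0,"dy":0,"dz":0,"rx":0,"ry":0,"rz":0,"claw":0.3},
    {"dx":0,"dy":0,"dz":0,"rx":0,"ry":0,"rz":0,"claw":0.3},
    {"dx":0,"dy":0,"dz":0,"rx":0,"ry":0,"rz":0,"claw":0.3},
    {"dx":0,"dy":0,"dz":0,"rx":0,"ry":0,"rz":0,"claw":0.3},
    {"dx":0,"dy":0,"dz":0,"rx":0,"ry":0,"rz":0,"claw":0.3}
  ]
}}

```text
time_s: 71.7
tool_pos: [417.8, -95.9, 148.4]
eef_rot: [[-0.995, 0.097, -0.001], [0.097, 0.995, -0.0], [0.001, -0.0, -1.0]]
force: [0.7, 0.5, -0.0]
gripper_width: 0.298
grip_force: 0.0
```

```bash
python3 -c "
from h import *
prof()
for n in(3,2,1): print([sum(c)//3 for c in lying(n)])
r=cv2.imread('pics/top0.png');im=snapshot('top')[:,:,::-1].copy()
for n,(u,v,q) in dict(yellow=(394,267,10),roll=(307,136,18),cutter=(249,136,18),pot=(457,190,13)).items():
  t=r[v-q:v+q+1,u-q:u+q+1];m=cv2.matchTemplate(im[v-q-8:v+q+9,u-q-8:u+q+9],t,cv2.TM_CCOEFF_NORMED);_,s,_,l=cv2.minMaxLoc(m);print(n,round(s,2),l[0]-8,l[1]-8)
t4=cv2.imread('pics/t4.png');print(get_obs()['tool_pos'],im[171,383+2],im[165,385])
"
```

```text
main [71, 54, 76, 76, 77, 67, 58, 75, 70, 48, 22, 22, 27, 56, 108]
l3 [70, 58, 76, 74, 73, 68, 65, 76, 71, 49, 25, 24, 26, 50, 104]
l2 [52, 59, 75, 77, 79, 75, 66, 74, 72, 49, 29, 24, 23, 60, 114]
l1 [81, 55, 72, 75, 79, 83, 78, 76, 73, 53, 27, 24, 25, 52, 110]
[84, 101, 215, 214, 212, 215, 214, 161, 118]
[55, 104, 219, 218, 219, 218, 219, 157, 108]
[63, 107, 218, 218, 218, 191, 18, 22, 24]
yellow 1.0 0 0
roll 1.0 0 0
cutter 1.0 0 0
pot 1.0 0 0
[417.40228407 -96.97739516 148.02584206] [ 61  86 112] [ 60  87 112]
```

```bash
python3 -c "
from bench import *
print(hand_in())"
```

```text
the job is handed in; nothing more can be done
None
```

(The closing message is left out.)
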